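# Show the repaired handsets to the inspection camera and sort the batch

## Task

Sort the batch on the mat: put the broken halves in the scrap box, and show each sound handset to the inspection camera, working from the longest to the shortest. Hold each one, screen up, in the lens's focus and keep it still for three seconds in each of three views: first level with its left long side facing the lens, then with its head end towards the lens and tipped up about 40 degrees so that its back is seen, then level with its right long side facing the lens. At the end lay all sound handsets flat, screen up, in the white tray, side by side and not on one another or on the rim; never drop a sound one, bump the camera or shift the screwdriver, tape or bottle.

Things in the scene. Friction and masses are not known exactly. Their poses are not given: they have to be found in the camera images.
- long_c (a point): sound grey rugged handset, 130 mm long, 50 wide, 22 thick, about 0.2 kg, screen up; point at the centre of its body, 11 mm over its underside. x: along it to the head end (screen near it; 14 mm aerial stub sticks out, not in the length); y: to its left side (seen screen up, head away from you; long black key there); z: up out of the screen. May be absent.
- middle_c (a point): sound grey rugged handset, 112 mm long, 50 wide, 22 thick, about 0.2 kg, screen up; point at the centre of its body, 11 mm over its underside. x: along it to the head end (screen near it; 14 mm aerial stub sticks out, not in the length); y: to its left side (seen screen up, head away from you; long black key there); z: up out of the screen. May be absent.
- short_c (a point): sound grey rugged handset, 94 mm long, 50 wide, 22 thick, about 0.2 kg, screen up; point at the centre of its body, 11 mm over its underside. x: along it to the head end (screen near it; 14 mm aerial stub sticks out, not in the length); y: to its left side (seen screen up, head away from you; long black key there); z: up out of the screen. May be absent.
- stub_foot_c (a point): broken-off foot half of a handset, 76 mm long, 50 wide, 22 thick, keypad, no screen or aerial, stepped break. Point at mid length and width, 11 mm over its underside; z up; whole foot end at x -38 mm; x -38 to +18 mm full width, +18 to +38 only a 22 mm wide tongue at its +y side. May be absent.
- stub_head_c (a point): broken-off head half of a handset, 76 mm long, 50 wide, 22 thick, screen and 14 mm aerial stub (extra), no keypad, stepped break. Point at mid length and width, 11 mm over its underside; z up; whole head end at x +38 mm; x -18 to +38 mm full width, -38 to -18 only a 22 mm wide tongue at its +y side. May be absent.
- cam_lens (a point): centre of the front glass of the inspection camera, a small grey camera fixed 180 mm high on a post; base plate 110 x 120 mm, 14 high, from 5 mm ahead of to 105 mm behind this point. Its -x points the way the lens looks (level, roughly towards the robot), z up. Nothing may bump it.
- cam_view (a point): the lens's focus, a point in the air 140 mm straight in front of the lens glass at the same height (180 mm): the middle of a handset being shown belongs here. Axes as those of cam_lens: +x points to the lens, z up.
- tray_in (a point): centre of the inner floor of the low white tray, fixed: inside 280 mm (its x) by 165 mm (its y), outer walls 5 mm thick, rim 16 mm above the table, inner floor about 5 mm above the table. Three handsets fit side by side, each lying along the tray's y. It may be left or right of the mat.
- scrap_in (a point): centre of the inner floor of the cardboard scrap box, fixed: inside 190 mm (its x) by 160 mm (its y), rim 65 mm above the table, inner floor about 5 mm above the table. On the other side of the mat from the tray.
- mat: black rubber mat, 370 mm (x) by 460 mm (y), 3 mm thick, fixed; the handsets and halves lie on it. Origin at the centre of its underside.
- driver: bystander: screwdriver 150 mm long lying on the bench; origin at its underside, leave it alone
- tape: bystander: roll of tape, 90 mm across, 22 high; origin at its underside, leave it alone
- spray: bystander: standing bottle, 52 mm across, 130 high; origin at its underside, leave it alone
There are look-alikes about, which are no part of the job. What is shaped like the part that bears short_c but red is not meant.

How it is judged (in metres and radians):
On the way, in this order (a step that is already met when the one before it is completed fails the run):
1. the long handset is held still and level in front of the lens, its left long side facing it (distance between long_c and cam_view below 0.028 m and linear speed of long below 0.04 m/s and angular speed of long below 0.3 rad/s and angle between long_c's own z axis and vertical below 0.22 rad and angle between the y axis of long_c and the x axis of cam_lens, either way round below 0.3 rad and y of cam_lens in the frame of long_c above 0.05 m), for 2.3 s.
2. the long handset is held still in front of the lens, head end up and towards the lens, tipped 28 to 55 degrees, so that the lens sees its back (distance between long_c and cam_view below 0.028 m and linear speed of long below 0.04 m/s and angular speed of long below 0.3 rad/s and angle between long_c's own z axis and vertical between 0.49 and 0.96 rad and angle between the y axis of long_c and the y axis of cam_lens, either way round below 0.25 rad and x of cam_lens in the frame of long_c above 0.04 m and z of cam_lens in the frame of long_c below -0.03 m), for 2.3 s.
3. the long handset is held still and level in front of the lens, its right long side facing it (distance between long_c and cam_view below 0.028 m and linear speed of long below 0.04 m/s and angular speed of long below 0.3 rad/s and angle between long_c's own z axis and vertical below 0.22 rad and angle between the y axis of long_c and the x axis of cam_lens, either way round below 0.3 rad and y of cam_lens in the frame of long_c below -0.05 m), for 2.3 s.
4. the middle handset is held still and level in front of the lens, its left long side facing it (distance between middle_c and cam_view below 0.028 m and linear speed of middle below 0.04 m/s and angular speed of middle below 0.3 rad/s and angle between middle_c's own z axis and vertical below 0.22 rad and angle between the y axis of middle_c and the x axis of cam_lens, either way round below 0.3 rad and y of cam_lens in the frame of middle_c above 0.05 m), for 2.3 s.
5. the middle handset is held still in front of the lens, head end up and towards the lens, tipped 28 to 55 degrees, so that the lens sees its back (distance between middle_c and cam_view below 0.028 m and linear speed of middle below 0.04 m/s and angular speed of middle below 0.3 rad/s and angle between middle_c's own z axis and vertical between 0.49 and 0.96 rad and angle between the y axis of middle_c and the y axis of cam_lens, either way round below 0.25 rad and x of cam_lens in the frame of middle_c above 0.04 m and z of cam_lens in the frame of middle_c below -0.03 m), for 2.3 s.
6. the middle handset is held still and level in front of the lens, its right long side facing it (distance between middle_c and cam_view below 0.028 m and linear speed of middle below 0.04 m/s and angular speed of middle below 0.3 rad/s and angle between middle_c's own z axis and vertical below 0.22 rad and angle between the y axis of middle_c and the x axis of cam_lens, either way round below 0.3 rad and y of cam_lens in the frame of middle_c below -0.05 m), for 2.3 s.
7. the short handset is held still and level in front of the lens, its left long side facing it (distance between short_c and cam_view below 0.028 m and linear speed of short below 0.04 m/s and angular speed of short below 0.3 rad/s and angle between short_c's own z axis and vertical below 0.22 rad and angle between the y axis of short_c and the x axis of cam_lens, either way round below 0.3 rad and y of cam_lens in the frame of short_c above 0.05 m), for 2.3 s.
8. the short handset is held still in front of the lens, head end up and towards the lens, tipped 28 to 55 degrees, so that the lens sees its back (distance between short_c and cam_view below 0.028 m and linear speed of short below 0.04 m/s and angular speed of short below 0.3 rad/s and angle between short_c's own z axis and vertical between 0.49 and 0.96 rad and angle between the y axis of short_c and the y axis of cam_lens, either way round below 0.25 rad and x of cam_lens in the frame of short_c above 0.04 m and z of cam_lens in the frame of short_c below -0.03 m), for 2.3 s.
9. the short handset is held still and level in front of the lens, its right long side facing it (distance between short_c and cam_view below 0.028 m and linear speed of short below 0.04 m/s and angular speed of short below 0.3 rad/s and angle between short_c's own z axis and vertical below 0.22 rad and angle between the y axis of short_c and the x axis of cam_lens, either way round below 0.3 rad and y of cam_lens in the frame of short_c below -0.05 m), for 2.3 s.
At the end, for the whole second after the job is handed in: Every sound handset present lies flat (within 4.5 degrees) and screen up on the tray's floor, its centre within 125 mm (tray x) and 70 mm (tray y) of the tray's centre; every broken half present lies inside the scrap box; all at rest (x of long_c in the frame of tray_in between -0.125 and 0.125 m and y of long_c in the frame of tray_in between -0.07 and 0.07 m and z of each of long_c, middle_c, short_c in the frame of tray_in below 0.017 m and angle between each of long_c, middle_c, short_c's own z axis and vertical below 0.08 rad and linear speed of each of long, middle, short, stub_foot, stub_head below 0.02 m/s and x of middle_c in the frame of tray_in between -0.125 and 0.125 m and y of middle_c in the frame of tray_in between -0.07 and 0.07 m and x of short_c in the frame of tray_in between -0.125 and 0.125 m and y of short_c in the frame of tray_in between -0.07 and 0.07 m and x of stub_foot_c in the frame of scrap_in between -0.095 and 0.095 m and y of stub_foot_c in the frame of scrap_in between -0.08 and 0.08 m and z of each of stub_foot_c, stub_head_c in the frame of scrap_in below 0.075 m and x of stub_head_c in the frame of scrap_in between -0.095 and 0.095 m and y of stub_head_c in the frame of scrap_in between -0.08 and 0.08 m); the robot touches nothing.
It fails at once if the inspection camera or its stand is bumped (over 3 N) (contact force between cam and anything else above 3 N).
It fails at once if the screwdriver, tape or bottle is moved by more than 3 cm (distance of any of driver, tape, spray from where it was at the start of the episode above 0.03 m).
It fails at once if a sound handset is dropped or thrown (over 1.3 m/s) (linear speed of any of long, middle, short above 1.3 m/s).
Of long, middle, short only 2 to 3 are there at a start; the rules pass over those that are not, and their reading is None.
Of stub_foot, stub_head only 1 to 2 are there at a start; the rules pass over those that are not, and their reading is None.
At some moment in a run one of long, middle, short, stub_foot, stub_head may be knocked a few centimetres aside while the robot is not near it.
It also fails if it takes over 210 s, if anything falls off the work surface, if the arm or the gripper's body presses on something with over 40 N, if the wrist force passes 120 N, or if a joint passes its speed limit or range.

## Robot

A 6-joint arm with a two-finger parallel gripper is mounted at the origin on the work surface. World frame = base frame: x ahead of the robot, y to its left, z up, the work surface at z = 0. Lengths are in mm, angles in rad, forces in N, time in s.
With the tool pointing down it reaches from about 350 to 775 mm from the base axis. Payload 7.3 kg.
Tool frame: the origin (TCP) lies at the very end of the fingers, on their centre line; the grasp point (between the pads) lies 19 mm behind it; x points along the fingers, z is the direction in which the jaws open and shut, and the axes are right-handed (so a half turn about x gives the same grasp; the last joint's range is limited). The gripper opens to 92 mm and grips with 3 to 60 N. Pads are 19 mm wide; open, the fingers measure 130 mm over their backs; the gripper's body (75 mm by 190 mm) begins 47 mm behind the grasp point.
Start: joints at [-1.492, 0.342, 1.524, -0, 1.275, -0.146], TCP at [117.05, -511.805, 226.741] pointing down, gripper open.
Joint ranges: [-2.53, 2.53], [-0.77, 2.02], [0.04, 2.7], [-1, 4.14], [0.28, 2.66], [-3.11, 3.11]. Speed limits (rad/s): [2.57, 2.57, 3.14, 3.14, 3.14, 3.14].

## Interface

Orientations are given as [roll, pitch, yaw] about the fixed x, y, z axes, in that order (R = Rz(yaw) Ry(pitch) Rx(roll)).
In Python, from plant import * gives the robot as it stands.
- The arm moves only by the shell command python3 -m creep 'ROWS'. ROWS is JSON, a list of rows, each an object of numbers: "tx", "ty", "tz": the shift along the tool's x, y, z in cm; "wx", "wy", "wz": the turn, a rotation vector about the tool's x, y, z in rad; "gripper": the closure, from -1 (fully open) to 1 (shut). A call has 1 to 8 rows; each row is the pose to reach, as a shift and turn from the pose commanded when the call began, along the tool's axes at that moment; what a row does not reach only later rows make up. A row lasts 1/12 s, in which the tool goes at most 41.7 mm and 7.16 degrees, less where a joint would pass 70% of its speed; a pose out of reach is approached as far as the arm can. A call with a gripper value outside its range is refused whole. The fingers move at their own pace and stop on an object; the grip force is fixed at half the most. Time passes only in rows, so rows that repeat a pose let the fingers close. It gives the time, the measured TCP pose, the force and the opening at its end, in the units of the state.
- get_obs(): the state, without advancing time (a new reading comes with each control period).
- capture(name): name is "side" or "top"; returns a dict with "frame" (400x640x3 uint8, red, green, blue), "z_map" (400x640 float32, mm along the optical axis (not along the pixel's ray), 0 where there is no reading), "vertical_fov" (degrees; the focal length in pixels is half the picture's height over the tangent of half this angle, whatever the lens; pixels are square), "cx", "cy" (the principal point, pixels), "k1" (the pictures are not rectified: a ray, as slopes to the right and down, at radius r is drawn at 1 + k1 r^2 times it, then the intrinsics apply), "xyz" and "rotation" of the camera in the world. Camera axes: x right, y down, z forward; pixel columns grow to the right and rows downward; lengths in mm; the calibration is good to about 2 mm. A picture is of the moment at which its call begins.
- close_job(): hands the job in, once; it reports no verdict.
The state is a dict: "time": time; "joint_positions": joint angles; "dq": joint speeds; "tau": joint torques, N m; "tool_pos": TCP position; "tcp_rot": TCP orientation; "contact_force": force on the tool from outside, world axes, zero at the start; "moment": the same for the moment, N m; "grip_width": finger opening in mm.
Only numpy, scipy, OpenCV 4.12 (cv2) and the standard library are available. Lean on these libraries where they do the work, as an engineer would, in place of code of your own. Each camera call takes 0.05 s, during which the arm holds its last target.

## Working session

There is one attempt and no reset: what is moved stays moved. The work goes in short steps, Python scripts to look and compute and a shell command to move; the robot and the scene stay as the last step left them, time stands still between calls to the robot, and variables do not carry over. Pictures are saved under pics/ and viewed, and the job is handed in when it is done.

```bash
ls; mkdir -p pics
python3 - <<'E'
from plant import *
import cv2
o=get_obs();print(o)
for n in("top","side"):
    c=capture(n);cv2.imwrite(f"pics/{n}0.png",c["frame"][:,:,::-1])
    print({k:v for k,v in c.items() if k not in("frame","z_map")})
E
```

```text
pics
{'time': 0.0, 'joint_positions': array([-1.49197842e+00,  3.42716075e-01,  1.52500153e+00, -3.49840803e-05,
        1.27537822e+00, -1.45990244e-01]), 'dq': array([ 1.11575124e-03, -1.34985961e-03,  7.21076737e-05, -1.34877975e-04,
        9.45806983e-04, -1.49806296e-03]), 'tau': array([-3.35640041e-03, -4.31246674e+01, -2.44223464e+01,  7.15253293e-02,
        5.60526608e-02, -1.22711663e-04]), 'tool_pos': array([ 117.01738621, -511.38720214,  226.05380888]), 'tcp_rot': array([3.01785388, 1.56929279, 1.67187592]), 'contact_force': array([-0.01903699, -0.38060235, -0.49629014]), 'moment': array([-0.02665966,  0.01783013, -0.00818281]), 'grip_width': 91.5383918088557}
{'vertical_fov': 56.62983775196764, 'cx': 317.79897022075704, 'cy': 198.15068853949558, 'k1': -0.04769400231855894, 'xyz': array([ 4.05699414e+02, -5.37441466e-01,  9.60070356e+02]), 'rotation': array([-3.00590599,  0.02230948, -1.59125726])}
{'vertical_fov': 43.03758036678774, 'cx': 323.01841347860096, 'cy': 189.65242309460209, 'k1': -0.06670587059916154, 'xyz': array([144.06041238, 912.77929528, 806.10723259]), 'rotation': array([-2.16809752,  0.01423932, -2.7684656 ])}
```

View pics/top0.png

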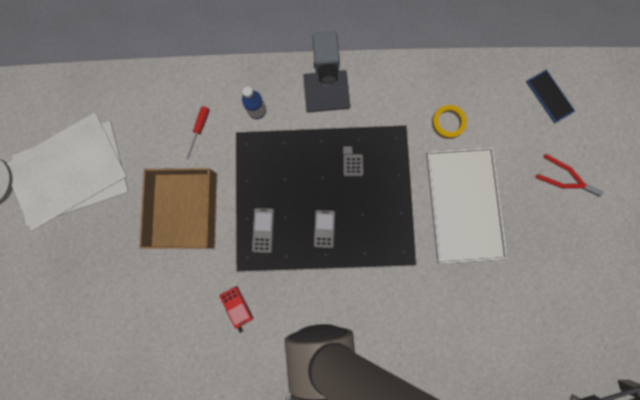

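View pics/side0.png

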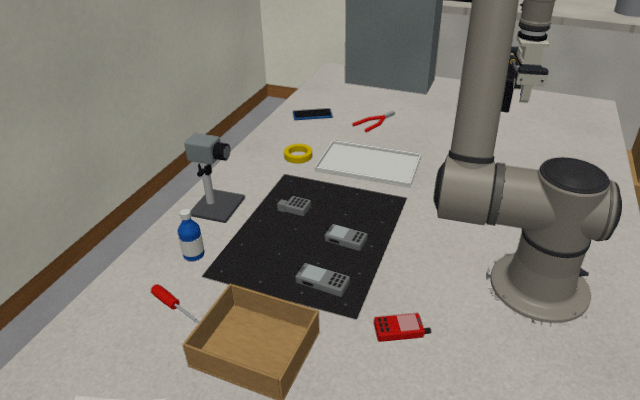

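The top view shows two grey handsets (263,230) and (324,229), plus a foot half at (353,162). The red look-alike is at (236,307). The tray is on the right and the scrap box on the left. I'll enlarge these and measure them.

```bash
cat > h.py <<'E'
from plant import *
import cv2, numpy as np
from scipy.spatial.transform import Rotation as R
def K(c):
    f=c["frame"].shape[0]/2/np.tan(np.radians(c["vertical_fov"]/2))
    return np.array([[f,0,c["cx"]],[0,f,c["cy"]],[0,0,1]]),np.array([c["k1"],0,0,0,0])
def ray(c,uv):
    k,d=K(c); p=cv2.undistortPoints(np.array(uv,float).reshape(-1,1,2),k,d)[:,0]
    v=np.c_[p,np.ones(len(p))]@R.from_euler('xyz',c["rotation"]).as_matrix().T
    return np.array(c["xyz"]),v
def onplane(c,uv,z):
    o,v=ray(c,uv); return o+v*((z-o[2])/v[:,2])[:,None]
def proj(c,P):
    k,d=K(c);M=R.from_euler('xyz',c["rotation"]).as_matrix().T
    return cv2.projectPoints(np.array(P,float).reshape(-1,1,3),cv2.Rodrigues(M)[0],-M@c["xyz"],k,d)[0][:,0]
def world(c,mask):
    v,u=np.nonzero(mask&(c["z_map"]>0)); o,r=ray(c,np.c_[u,v])
    return o+r*c["z_map"][v,u][:,None], np.c_[u,v]
def crop(c,u0,v0,u1,v1,name,s=6):
    cv2.imwrite("pics/"+name,cv2.resize(c["frame"][v0:v1,u0:u1,::-1],None,fx=s,fy=s,interpolation=cv2.INTER_CUBIC))
def rects(c,mask,z,amin=100):
    out=[]
    for t in cv2.findContours(mask.astype(np.uint8),cv2.RETR_EXTERNAL,cv2.CHAIN_APPROX_NONE)[0]:
        if cv2.contourArea(t)<amin: continue
        P=onplane(c,t[:,0],z)[:,:2].astype(np.float32)
        out.append((cv2.minAreaRect(P),t[:,0].mean(0)))
    return out
E
python3 - <<'E'
from h import *
c=capture("top")
crop(c,235,125,415,270,"mat1.png",4)
f=c["frame"].astype(int); hsv=cv2.cvtColor(c["frame"],cv2.COLOR_RGB2HSV)
uv=np.indices((400,640))
mat=(uv[1]>238)&(uv[1]<410)&(uv[0]>130)&(uv[0]<266)
m=mat&(f.sum(2)>200)
for r,p in rects(c,m,25): print("on mat",p.round(),r)
P,q=world(c,m); print("z pct",np.percentile(P[:,2],[5,50,95]))
# mat corners, tray corners, box
mm=(f.sum(2)<110)&(uv[1]>225)&(uv[1]<425)&(uv[0]>118)&(uv[0]<280)
for r,p in rects(c,mm,3,2000): print("mat",r)
tr=(f.min(2)>185)&(uv[1]>420)&(uv[1]<515)&(uv[0]>140)&(uv[0]<275)
for r,p in rects(c,tr,16,2000): print("tray",p,r)
P,q=world(c,(uv[1]>440)&(uv[1]<490)&(uv[0]>165)&(uv[0]<245)); print("tray floor z",np.median(P[:,2]))
br=(hsv[...,0]>8)&(hsv[...,0]<24)&(hsv[...,1]>90)&(uv[1]<225)&(uv[1]>130)
for r,p in rects(c,br,65,1000): print("box",p,r)
for n,(a,b,d,e) in dict(head=(310,30,342,66),plate=(303,70,350,112),spray=(240,84,266,120)).items():
    M=np.zeros((400,640),bool);M[b:e,a:d]=1;P,q=world(c,M);P=P[P[:,2]>8];print(n,np.percentile(P,[2,50,98],axis=0).round())
E
```

```text
on mat [324. 229.] ((456.6990051269531, 3.702289581298828), (50.301448822021484, 93.05887603759766), 88.50391387939453)
on mat [262. 230.] ((456.38189697265625, 159.34376525878906), (50.7115592956543, 112.09115600585938), 86.91227722167969)
on mat [352. 162.] ((629.7584228515625, -74.7547607421875), (51.17508316040039, 76.55345153808594), 88.60419464111328)
z pct [ 1.95764666 24.3129322  27.34895914]
mat ((553.0001831054688, -1.4904632568359375), (297.1040344238281, 234.0143280029297), 85.09772491455078)
tray floor z 4.6751943395673266
box [177.44137931 208.86551724] ((513.4994506835938, 362.6566467285156), (181.92945861816406, 194.0360870361328), 89.15582275390625)
head [[804. -36. 194.]
 [838. -10. 208.]
 [877.  18. 211.]]
plate [[774. -67.  10.]
 [811.  -9.  14.]
 [878.  47. 200.]]
spray [[755. 152.  12.]
 [769. 172.  86.]
 [794. 198. 131.]]
```

View pics/mat1.png

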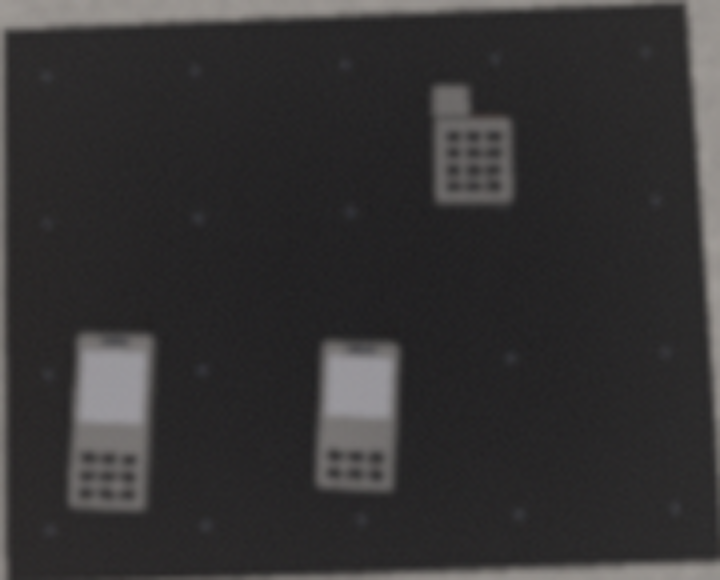

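Three objects are on the mat, named with their top-view pixels:
- (262,230): 112 mm with a screen, so this is middle.
- (324,229): 94 mm with a screen, grey, so this is short. The red one at (236,307) is off the mat and is not meant.
- (352,162): 76 mm with keypad and tongue, so this is stub_foot.

There is no 130 mm handset and no head half. Next I'll measure the yaws, the tray, the lens and the box.

Run:
```python
from h import *
c=capture("top");f=c["frame"].astype(int);uv=np.indices((400,640))
def yaw(r):
    b=cv2.boxPoints(r);e=b[1]-b[0];g=b[2]-b[1];e=e if np.hypot(*e)>np.hypot(*g) else g
    if e[0]<0:e=-e
    return np.degrees(np.arctan2(e[1],e[0]))
mat=(uv[1]>238)&(uv[1]<410)&(uv[0]>130)&(uv[0]<266)
for r,p in rects(c,mat&(f.sum(2)>200),25): print("part",p.round(),yaw(r),cv2.boxPoints(r).round(1).tolist())
print("tray px",f[200,425:515:3].mean(1).round(),f[200,425:515:6].tolist()[:3])
P,q=world(c,(uv[1]>415)&(uv[1]<520)&(uv[0]>135)&(uv[0]<280))
for t in (150,165,175):
    tr=(f.min(2)>t)&(uv[1]>415)&(uv[1]<520)&(uv[0]>135)&(uv[0]<280)
    for r,p in rects(c,cv2.morphologyEx(tr.astype(np.uint8),cv2.MORPH_OPEN,np.ones((5,5))),14,2000): print("tray",t,p.round(),r,yaw(r))
# plate
pm=(f.sum(2)<290)&(uv[1]>295)&(uv[1]<356)&(uv[0]>75)&(uv[0]<115)
for r,p in rects(c,pm,14,300): print("plate",r,yaw(r),cv2.boxPoints(r).round().tolist())
# box by height
P,q=world(c,(uv[1]>130)&(uv[1]<225)&(uv[0]>155)&(uv[0]<260));S=P[P[:,2]>50][:,:2].astype(np.float32);r=cv2.minAreaRect(S);print("box rim",r,np.percentile(S,[1,99],axis=0))
S=P[(P[:,2]>-2)&(P[:,2]<12)];
s=capture("side");crop(s,170,120,260,230,"lens_side.png",6)
crop(c,295,25,360,120,"lens_top.png",6);crop(c,420,140,515,270,"tray_top.png",4)
M=np.zeros((400,640),bool);M[130:165,205:235]=1
P,q=world(s,M);k=(P[:,2]>140)&(P[:,0]<900)&(P[:,1]>-80)&(P[:,1]<60);P=P[k];print(np.percentile(P,[2,50,98],axis=0).round(1))
d=s["frame"][q[k][:,1],q[k][:,0]].sum(1)<120;print("dark",d.sum(),np.percentile(P[d],[2,10,50,90,98],axis=0).round(1))
```

```text
part [324. 229.] -1.4964075 [[409.5, -20.200000762939453], [502.6000061035156, -22.700000762939453], [503.8999938964844, 27.600000381469727], [410.79998779296875, 30.100000381469727]]
part [262. 230.] -3.0181463 [[399.20001220703125, 136.89999389648438], [511.0, 131.0], [513.7000122070312, 181.6999969482422], [401.8999938964844, 187.60000610351562]]
part [352. 162.] -1.7369074 [[590.7000122070312, -97.0], [667.2000122070312, -99.4000015258789], [668.7000122070312, -50.400001525878906], [592.0999755859375, -48.099998474121094]]
tray px [147. 150. 120. 173. 181. 180. 179. 179. 179. 179. 180. 179. 179. 179.
 180. 179. 179. 179. 179. 178. 179. 178. 178. 177. 131. 156. 147. 147.
 146. 144.] [[152, 147, 143], [123, 120, 118], [183, 181, 178]]
tray 150 [465. 207.] ((508.05230712890625, -358.7358703613281), (281.71771240234375, 163.7869110107422), 2.5379955768585205) 2.5379913
tray 165 [465. 206.] ((509.66302490234375, -358.7066345214844), (273.9358825683594, 159.23666381835938), 2.5490639209747314) 2.549069
plate ((822.4952392578125, -10.736148834228516), (102.98762512207031, 117.11145782470703), 3.5941414833068848) -86.40585 [[767.0, 44.0], [775.0, -72.0], [878.0, -66.0], [870.0, 51.0]]
box rim ((513.9515991210938, 371.6610412597656), (172.75331115722656, 199.3207550048828), 89.12741088867188) [[413.9998584  285.13357544]
 [612.642052   458.05718872]]
[[772.6 -34.5 158.2]
 [801.1   1.9 192.8]
 [832.4  18.5 210.4]]
dark 181 [[773.3 -16.  167.1]
 [774.5  -9.7 172.9]
 [786.1   3.3 191.9]
 [797.7   8.6 201.4]
 [800.8  11.3 203.1]]
```

Run:
```python
import cv2,numpy as np
a=[cv2.imread("pics/"+n) for n in("lens_side.png","lens_top.png","tray_top.png")]
h=580
cv2.imwrite("pics/trio.png",cv2.resize(np.hstack([cv2.resize(i,(int(i.shape[1]*h/i.shape[0]),h)) for i in a[:2]]),(800,520)))
```

```text
(no output)
```

View pics/trio.png

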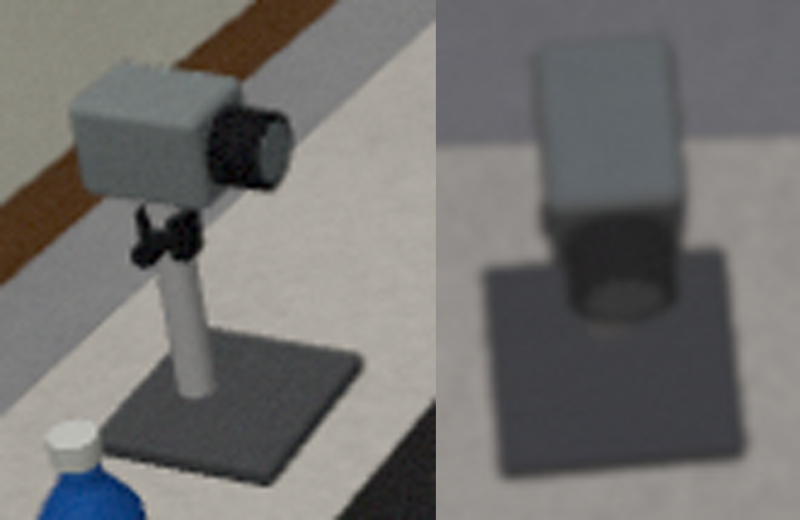

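View pics/tray_top.png

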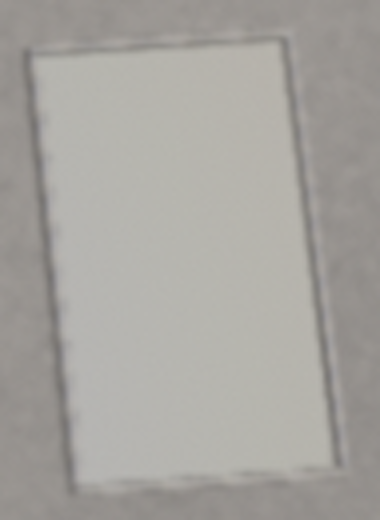

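```bash
cat >> h.py <<'E'
def toolR(): return R.from_euler('xyz',get_obs()["tcp_rot"])
def goal(xd,zd):
    x=np.array(xd,float);x/=np.linalg.norm(x);z=np.array(zd,float);z-=z@x*x;z/=np.linalg.norm(z)
    return R.from_matrix(np.c_[x,np.cross(z,x),z])
def delta(p,g):
    """rows needed (cm, rad) from measured pose to p (mm), g"""
    o=get_obs();r=toolR()
    return (r.inv().apply(np.array(p)-o["tool_pos"])/10).round(2),(r.inv()*g).as_rotvec().round(3)
def down(yaw): # tool down, jaw axis z = handset left for handset yaw (deg)
    a=np.radians(yaw);return goal([0,0,-1],[-np.sin(a),np.cos(a),0])
E
python3 - <<'E'
from h import *
print(toolR().as_matrix().round(3))
print(delta([456,159,150],down(-3)),delta([456,159,150],down(177)),delta([629,-80,150],down(-1.7)))
E
```

```text
[[-0.     0.975  0.223]
 [ 0.001  0.223 -0.975]
 [-1.     0.    -0.001]]
(array([  7.68,  47.99, -57.81]), array([-2.864e+00,  0.000e+00, -1.000e-03])) (array([  7.68,  47.99, -57.81]), array([ 0.277, -0.001, -0.   ])) (array([  7.67,  59.53, -30.66]), array([-2.887e+00,  0.000e+00, -1.000e-03]))
```

Run:
```python
from h import *
print(delta([620,-75,120],down(178.3)))
```

```text
(array([ 10.67,  58.76, -31.35]), array([ 0.254, -0.001, -0.   ]))
```

```bash
python3 -m creep '[{"tx":0,"ty":30,"tz":-16,"wx":0.13,"gripper":-1},{"tx":0,"ty":30,"tz":-16,"wx":0.13,"gripper":-1},{"tx":0,"ty":30,"tz":-16,"wx":0.13,"gripper":-1},{"tx":0,"ty":30,"tz":-16,"wx":0.13,"gripper":-1},{"tx":0,"ty":30,"tz":-16,"wx":0.13,"gripper":-1},{"tx":0,"ty":30,"tz":-16,"wx":0.13,"gripper":-1},{"tx":0,"ty":30,"tz":-16,"wx":0.13,"gripper":-1},{"tx":0,"ty":30,"tz":-16,"wx":0.13,"gripper":-1}]'
python3 - <<'E'
from h import *
print(delta([620,-75,120],down(178.3)))
E
```

```text
(array([ 10.67,  58.76, -31.35]), array([ 0.254, -0.001, -0.   ]))validation failed for argument at $[0]...
```

```bash
python3 -m creep '[{"tx":0,"ty":30,"tz":-16,"wx":0.13,"wy":0,"wz":0,"gripper":-1},{"tx":0,"ty":30,"tz":-16,"wx":0.13,"wy":0,"wz":0,"gripper":-1},{"tx":0,"ty":30,"tz":-16,"wx":0.13,"wy":0,"wz":0,"gripper":-1},{"tx":0,"ty":30,"tz":-16,"wx":0.13,"wy":0,"wz":0,"gripper":-1},{"tx":0,"ty":30,"tz":-16,"wx":0.13,"wy":0,"wz":0,"gripper":-1},{"tx":0,"ty":30,"tz":-16,"wx":0.13,"wy":0,"wz":0,"gripper":-1},{"tx":0,"ty":30,"tz":-16,"wx":0.13,"wy":0,"wz":0,"gripper":-1},{"tx":0,"ty":30,"tz":-16,"wx":0.13,"wy":0,"wz":0,"gripper":-1}]'
python3 - <<'E'
from h import *
print(delta([620,-75,120],down(178.3)),get_obs()["joint_positions"])
E
```

```text
time: 0.92
tool_pos: [368.5, -293.0, 226.8]
tcp_rot: [0.464, 1.57, -1.012]
contact_force: [0.0, 0.0, 0.6]
grip_width: 92.0
(array([ 10.68,  27.09, -19.33]), array([ 0.124,  0.   , -0.   ])) [-8.34653292e-01  2.42435276e-01  1.66525904e+00 -7.77003762e-05
  1.23348932e+00  6.41602608e-01]
```

```bash
python3 -m creep '[{"tx":0,"ty":27.1,"tz":-19.3,"wx":0.124,"wy":0,"wz":0,"gripper":-1},{"tx":0,"ty":27.1,"tz":-19.3,"wx":0.124,"wy":0,"wz":0,"gripper":-1},{"tx":0,"ty":27.1,"tz":-19.3,"wx":0.124,"wy":0,"wz":0,"gripper":-1},{"tx":0,"ty":27.1,"tz":-19.3,"wx":0.124,"wy":0,"wz":0,"gripper":-1},{"tx":0,"ty":27.1,"tz":-19.3,"wx":0.124,"wy":0,"wz":0,"gripper":-1},{"tx":0,"ty":27.1,"tz":-19.3,"wx":0.124,"wy":0,"wz":0,"gripper":-1},{"tx":10,"ty":27.1,"tz":-19.3,"wx":0.124,"wy":0,"wz":0,"gripper":-1},{"tx":10,"ty":27.1,"tz":-19.3,"wx":0.124,"wy":0,"wz":0,"gripper":-1}]'
python3 - <<'E'
from h import *
print(delta([620,-75,60],down(178.3)))
c=capture("side");crop(c,200,130,420,300,"s1.png",3)
E
```

```text
time: 1.58
tool_pos: [596.3, -97.0, 165.0]
tcp_rot: [1.301, 1.566, -0.297]
contact_force: [1.0, 0.1, -0.9]
grip_width: 92.0
(array([10.51,  2.26, -2.28]), array([ 0.002,  0.001, -0.005]))
```

View pics/s1.png

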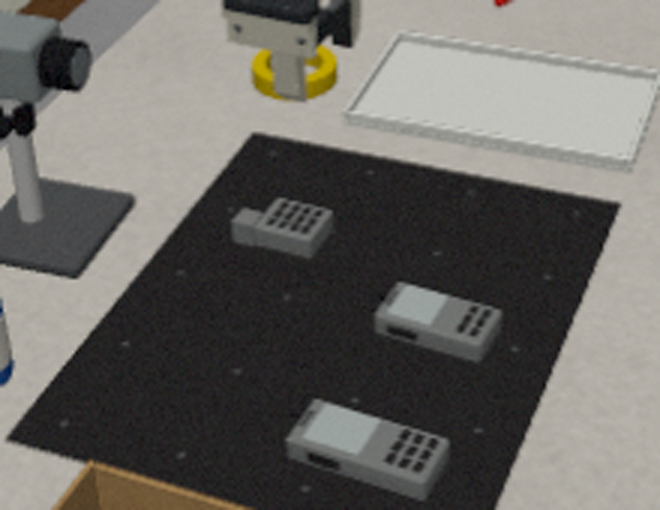

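The side crop shows the stub foot and both handsets undisturbed. The black keys on the handsets' +y sides are visible. I'm going down on the stub.

```bash
python3 -m creep '[{"tx":2,"ty":2.3,"tz":-2.3,"wx":0,"wy":0,"wz":0,"gripper":-1},{"tx":6,"ty":2.3,"tz":-2.3,"wx":0,"wy":0,"wz":0,"gripper":-1},{"tx":9,"ty":2.3,"tz":-2.3,"wx":0,"wy":0,"wz":0,"gripper":-1},{"tx":12,"ty":2.3,"tz":-2.3,"wx":0,"wy":0,"wz":0,"gripper":-1},{"tx":14,"ty":2.3,"tz":-2.3,"wx":0,"wy":0,"wz":0,"gripper":-1},{"tx":15.6,"ty":2.3,"tz":-2.3,"wx":0,"wy":0,"wz":0,"gripper":-1},{"tx":15.6,"ty":2.3,"tz":-2.3,"wx":0,"wy":0,"wz":0,"gripper":-1},{"tx":15.6,"ty":2.3,"tz":-2.3,"wx":0,"wy":0,"wz":0,"gripper":0.9}]'
python3 -m creep '[{"tx":0,"ty":0,"tz":0,"wx":0,"wy":0,"wz":0,"gripper":0.9},{"tx":0,"ty":0,"tz":0,"wx":0,"wy":0,"wz":0,"gripper":0.9},{"tx":0,"ty":0,"tz":0,"wx":0,"wy":0,"wz":0,"gripper":0.9},{"tx":0,"ty":0,"tz":0,"wx":0,"wy":0,"wz":0,"gripper":0.9},{"tx":0,"ty":0,"tz":0,"wx":0,"wy":0,"wz":0,"gripper":0.9},{"tx":0,"ty":0,"tz":0,"wx":0,"wy":0,"wz":0,"gripper":0.9}]'
```

```text
time: 2.3
tool_pos: [617.0, -76.3, 7.8]
tcp_rot: [-1.734, 1.569, 2.949]
contact_force: [-0.7, -0.7, 0.3]
grip_width: 88.7
time: 2.8
tool_pos: [617.5, -76.3, 8.7]
tcp_rot: [1.481, 1.57, -0.119]
contact_force: [0.1, -1.3, 1.7]
grip_width: 49.6
```

```bash
python3 -m creep '[{"tx":-4,"ty":0,"tz":0,"wx":0,"wy":0,"wz":0,"gripper":0.9},{"tx":-8,"ty":0,"tz":0,"wx":0,"wy":0,"wz":0,"gripper":0.9},{"tx":-12,"ty":-1,"tz":-3,"wx":0,"wy":0,"wz":0,"gripper":0.9},{"tx":-13,"ty":-2,"tz":-7,"wx":0,"wy":0,"wz":0,"gripper":0.9},{"tx":-13,"ty":-3,"tz":-11,"wx":0,"wy":0,"wz":0,"gripper":0.9},{"tx":-13,"ty":-4,"tz":-15,"wx":0,"wy":0,"wz":0,"gripper":0.9},{"tx":-13,"ty":-5,"tz":-19,"wx":0,"wy":0,"wz":0,"gripper":0.9},{"tx":-13,"ty":-6,"tz":-23,"wx":0,"wy":0,"wz":0,"gripper":0.9}]'
python3 - <<'E'
from h import *
print(get_obs()["grip_width"],delta([510,368,140],down(179.1)))
E
```

```text
time: 3.47
tool_pos: [564.6, 150.9, 138.6]
tcp_rot: [1.525, 1.57, -0.075]
contact_force: [0.8, 0.5, -1.5]
grip_width: 49.8
49.761113297032146 (array([ -0.14,  -6.11, -21.54]), array([-0.014,  0.   , -0.   ]))
```

```bash
python3 -m creep '[{"tx":0,"ty":-1,"tz":-4,"wx":0,"wy":0,"wz":0,"gripper":0.9},{"tx":0,"ty":-2.2,"tz":-8,"wx":0,"wy":0,"wz":0,"gripper":0.9},{"tx":0,"ty":-3.4,"tz":-12,"wx":0,"wy":0,"wz":0,"gripper":0.9},{"tx":0,"ty":-4.6,"tz":-16,"wx":0,"wy":0,"wz":0,"gripper":0.9},{"tx":0,"ty":-5.5,"tz":-19,"wx":0,"wy":0,"wz":0,"gripper":0.9},{"tx":0,"ty":-6.1,"tz":-21.5,"wx":0,"wy":0,"wz":0,"gripper":0.9},{"tx":2,"ty":-6.1,"tz":-21.5,"wx":0,"wy":0,"wz":0,"gripper":0.9},{"tx":5,"ty":-6.1,"tz":-21.5,"wx":0,"wy":0,"wz":0,"gripper":0.9}]'
python3 - <<'E'
from h import *
c=capture("top");crop(c,130,150,260,260,"b1.png",6)
E
```

```text
time: 4.13
tool_pos: [511.7, 369.0, 90.7]
tcp_rot: [2.095, 1.564, 0.498]
contact_force: [0.1, -0.6, -2.0]
grip_width: 49.7
```

View pics/b1.png

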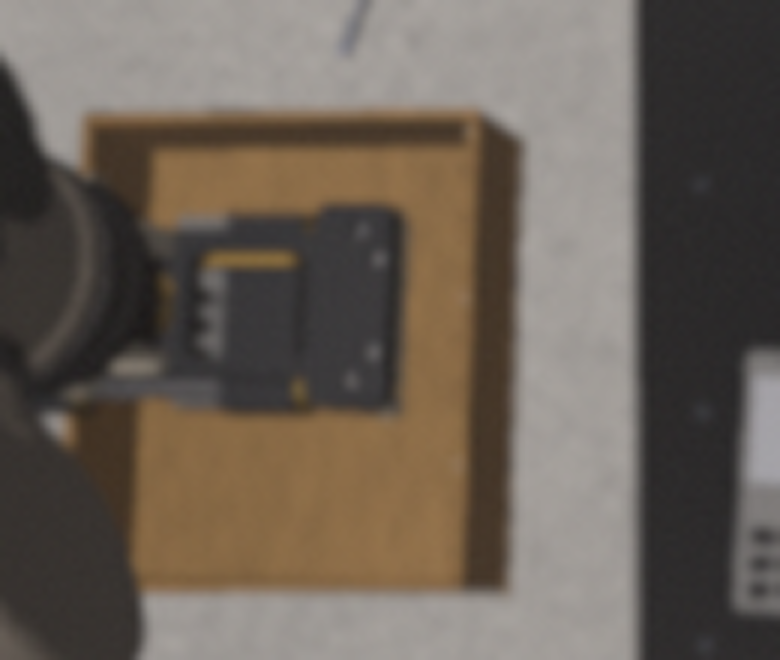

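The gripper is over the middle of the box. I'll lower and release.

```bash
python3 -m creep '[{"tx":3,"ty":0,"tz":0,"wx":0,"wy":0,"wz":0,"gripper":0.9},{"tx":5,"ty":0,"tz":0,"wx":0,"wy":0,"wz":0,"gripper":0.9},{"tx":6.5,"ty":0,"tz":0,"wx":0,"wy":0,"wz":0,"gripper":0.9},{"tx":6.5,"ty":0,"tz":0,"wx":0,"wy":0,"wz":0,"gripper":0.9},{"tx":6.5,"ty":0,"tz":0,"wx":0,"wy":0,"wz":0,"gripper":-0.5},{"tx":6.5,"ty":0,"tz":0,"wx":0,"wy":0,"wz":0,"gripper":-0.5},{"tx":6.5,"ty":0,"tz":0,"wx":0,"wy":0,"wz":0,"gripper":-0.5},{"tx":6.5,"ty":0,"tz":0,"wx":0,"wy":0,"wz":0,"gripper":-0.5}]'
python3 -m creep '[{"tx":0,"ty":0,"tz":0,"wx":0,"wy":0,"wz":0,"gripper":-0.5},{"tx":-3,"ty":0,"tz":0,"wx":0,"wy":0,"wz":0,"gripper":-0.5},{"tx":-6,"ty":0,"tz":0,"wx":0,"wy":0,"wz":0,"gripper":-0.5},{"tx":-10,"ty":0,"tz":0,"wx":0,"wy":0,"wz":0,"gripper":-0.5},{"tx":-14,"ty":0,"tz":3,"wx":0,"wy":0,"wz":0,"gripper":-1},{"tx":-15,"ty":-1,"tz":7,"wx":0,"wy":0,"wz":0,"gripper":-1},{"tx":-15,"ty":-2,"tz":11,"wx":0,"wy":0,"wz":0,"gripper":-1},{"tx":-15,"ty":-3,"tz":14,"wx":0,"wy":0,"wz":0,"gripper":-1}]'
python3 - <<'E'
from h import *
c=capture("side");s=cv2.resize(c["frame"][120:400,150:430,::-1],None,fx=2,fy=2);cv2.imwrite("pics/s2.png",s)
c=capture("top");cv2.imwrite("pics/t2.png",c["frame"][:,:,::-1])
E
```

```text
time: 4.85
tool_pos: [511.6, 366.3, 24.9]
tcp_rot: [2.066, 1.568, 0.466]
contact_force: [-0.3, -0.6, -0.2]
grip_width: 67.9
time: 5.52
tool_pos: [476.9, 225.5, 175.4]
tcp_rot: [1.778, 1.566, 0.179]
contact_force: [0.6, -0.9, 0.2]
grip_width: 89.7
```

View pics/s2.png

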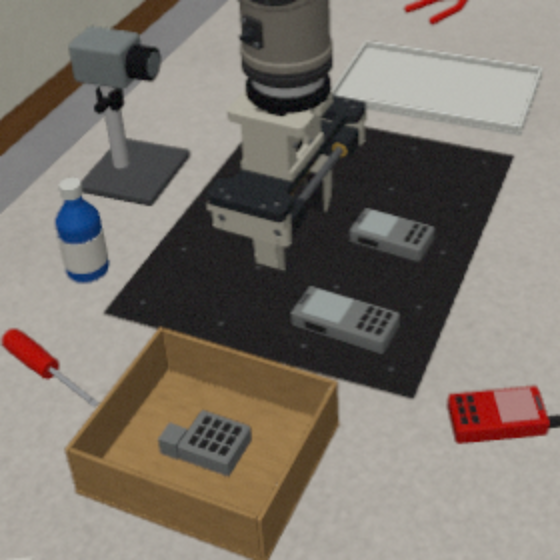

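View pics/t2.png

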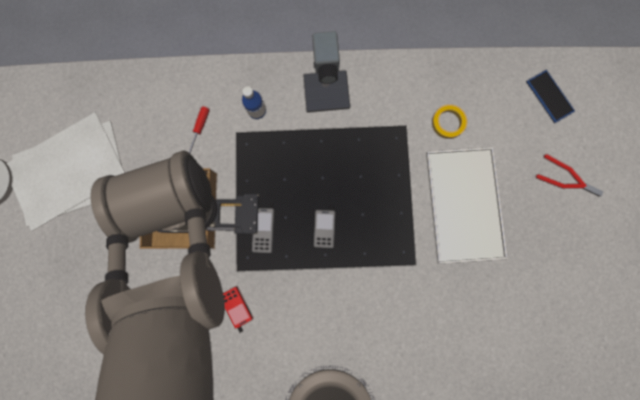

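The side crop shows the stub lying in the box (about 220,440). The middle handset is unmoved in the top view (263,230). I'll pick it next.

Run:
```python
from h import *
print(delta([456.5,159.5,7],down(177)))
```

```text
(array([16.73, -1.6 ,  6.35]), array([0.02 , 0.002, 0.001]))
```

```bash
python3 -m creep '[{"tx":3,"ty":-1,"tz":4,"wx":0.02,"wy":0,"wz":0,"gripper":-1},{"tx":6,"ty":-1.6,"tz":6.35,"wx":0.02,"wy":0,"wz":0,"gripper":-1},{"tx":9,"ty":-1.6,"tz":6.35,"wx":0.02,"wy":0,"wz":0,"gripper":-1},{"tx":12,"ty":-1.6,"tz":6.35,"wx":0.02,"wy":0,"wz":0,"gripper":-1},{"tx":12,"ty":-1.6,"tz":6.35,"wx":0.02,"wy":0,"wz":0,"gripper":-1}]'
python3 - <<'E'
from h import *
print(delta([456.5,159.5,7],down(177)))
E
```

```text
time: 6.03
tool_pos: [455.7, 163.0, 49.2]
tcp_rot: [-1.339, 1.562, -2.96]
contact_force: [-1.3, -0.2, 0.1]
grip_width: 91.4
(array([4.22, 0.13, 0.34]), array([0.002, 0.002, 0.008]))
```

```bash
python3 -m creep '[{"tx":2,"ty":0.1,"tz":0.3,"wx":0,"wy":0,"wz":0,"gripper":-1},{"tx":4.0,"ty":0.1,"tz":0.3,"wx":0,"wy":0,"wz":0,"gripper":-1},{"tx":4.0,"ty":0.1,"tz":0.3,"wx":0,"wy":0,"wz":0,"gripper":-1},{"tx":4.0,"ty":0.1,"tz":0.3,"wx":0,"wy":0,"wz":0,"gripper":-1},{"tx":4.0,"ty":0.1,"tz":0.3,"wx":0,"wy":0,"wz":0,"gripper":-1}]'
```

```text
time: 6.45
tool_pos: [460.9, 161.5, 14.9]
tcp_rot: [1.787, 1.568, 0.168]
contact_force: [0.6, -0.2, -0.3]
grip_width: 91.7
```

```bash
python3 -m creep '[{"tx":0.8,"ty":-0.2,"tz":0.1,"wx":0,"wy":0,"wz":0,"gripper":-1},{"tx":0.8,"ty":-0.2,"tz":0.1,"wx":0,"wy":0,"wz":0,"gripper":0.9},{"tx":0.8,"ty":-0.2,"tz":0.1,"wx":0,"wy":0,"wz":0,"gripper":0.9},{"tx":0.8,"ty":-0.2,"tz":0.1,"wx":0,"wy":0,"wz":0,"gripper":0.9},{"tx":0.8,"ty":-0.2,"tz":0.1,"wx":0,"wy":0,"wz":0,"gripper":0.9},{"tx":0.8,"ty":-0.2,"tz":0.1,"wx":0,"wy":0,"wz":0,"gripper":0.9},{"tx":0.8,"ty":-0.2,"tz":0.1,"wx":0,"wy":0,"wz":0,"gripper":0.9},{"tx":0.8,"ty":-0.2,"tz":0.1,"wx":0,"wy":0,"wz":0,"gripper":0.9}]'
python3 -m creep '[{"tx":-2,"ty":0,"tz":0,"wx":0,"wy":0,"wz":0,"gripper":0.9},{"tx":-5,"ty":0,"tz":0,"wx":0,"wy":0,"wz":0,"gripper":0.9},{"tx":-8,"ty":0,"tz":0,"wx":0,"wy":0,"wz":0,"gripper":0.9},{"tx":-11,"ty":0,"tz":0,"wx":0,"wy":0,"wz":0,"gripper":0.9},{"tx":-14,"ty":0,"tz":0,"wx":0,"wy":0,"wz":0,"gripper":0.9},{"tx":-16,"ty":0,"tz":0,"wx":0,"wy":0,"wz":0,"gripper":0.9},{"tx":-17,"ty":0,"tz":0,"wx":0,"wy":0,"wz":0,"gripper":0.9},{"tx":-17,"ty":0,"tz":0,"wx":0,"wy":0,"wz":0,"gripper":0.9}]'
python3 - <<'E'
from h import *
c=capture("side");cv2.imwrite("pics/s3.png",cv2.resize(c["frame"][60:360,150:450,::-1],None,fx=2,fy=2))
cv=np.array([635,-21,180.])
# view1: handset yaw = 3.3-90+4 -> down(yaw+180)
print("v1",delta(cv+[0,0,-9],down(180-83)),"v2",delta(cv+9*np.array([.64,.04,-.77]),goal([np.sin(.7)*.998,np.sin(.7)*.058,-np.cos(.7)],[.058,-.998,0])))
print(get_obs()["joint_positions"])
E
```

```text
time: 7.12
tool_pos: [457.7, 159.9, 5.4]
tcp_rot: [1.037, 1.571, -0.583]
contact_force: [-0.1, 0.3, 1.0]
grip_width: 49.7
time: 7.78
tool_pos: [458.8, 160.2, 177.6]
tcp_rot: [1.787, 1.566, 0.167]
contact_force: [0.5, -0.0, -1.3]
grip_width: 49.6
v1 (array([ 0.53, 18.57, 17.21]), array([ 1.399e+00, -2.000e-03, -1.000e-03])) v2 (array([ 0.32, 19.15, 17.14]), array([-0.103,  0.037,  0.697]))
[ 1.78046071e-01  3.18523155e-01  1.71039444e+00 -1.09249718e-04
  1.11068480e+00  1.79803462e+00]
```

View pics/s3.png

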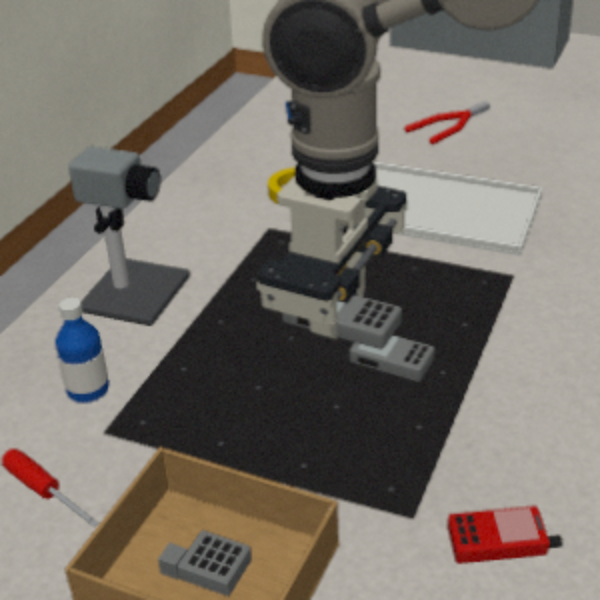

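The handset is held level in the side crop (about 370,320). I'll go to view 1.

```bash
python3 -m creep '[{"tx":0,"ty":1.5,"tz":2,"wx":0.12,"wy":0,"wz":0,"gripper":0.9},{"tx":0,"ty":3,"tz":4,"wx":0.24,"wy":0,"wz":0,"gripper":0.9},{"tx":0,"ty":5,"tz":6,"wx":0.36,"wy":0,"wz":0,"gripper":0.9},{"tx":0,"ty":7,"tz":8,"wx":0.48,"wy":0,"wz":0,"gripper":0.9},{"tx":0,"ty":9,"tz":10,"wx":0.6,"wy":0,"wz":0,"gripper":0.9},{"tx":0,"ty":11,"tz":12,"wx":0.72,"wy":0,"wz":0,"gripper":0.9},{"tx":0,"ty":13,"tz":14,"wx":0.84,"wy":0,"wz":0,"gripper":0.9},{"tx":0,"ty":14,"tz":15,"wx":0.94,"wy":0,"wz":0,"gripper":0.9}]'
python3 - <<'E'
from h import *
cv=np.array([635,-21,180.])
print(get_obs()["grip_width"],"v1",delta(cv+[0,0,-9],down(180-83)))
E
```

```text
time: 8.5
tool_pos: [591.1, 0.7, 172.9]
tcp_rot: [-0.355, 1.568, -2.923]
contact_force: [-1.1, -0.4, -2.2]
grip_width: 49.8
49.834529363053164 v1 (array([ 0.19,  4.2 , -2.52]), array([0.452, 0.002, 0.   ]))
```

```bash
python3 -m creep '[{"tx":0,"ty":1,"tz":-0.6,"wx":0.12,"wy":0,"wz":0,"gripper":0.9},{"tx":0,"ty":2,"tz":-1.2,"wx":0.24,"wy":0,"wz":0,"gripper":0.9},{"tx":0.2,"ty":3,"tz":-1.9,"wx":0.35,"wy":0,"wz":0,"gripper":0.9},{"tx":0.2,"ty":4.2,"tz":-2.5,"wx":0.45,"wy":0,"wz":0,"gripper":0.9},{"tx":0.2,"ty":4.2,"tz":-2.5,"wx":0.45,"wy":0,"wz":0,"gripper":0.9},{"tx":0.2,"ty":4.2,"tz":-2.5,"wx":0.45,"wy":0,"wz":0,"gripper":0.9},{"tx":0.2,"ty":4.2,"tz":-2.5,"wx":0.45,"wy":0,"wz":0,"gripper":0.9},{"tx":0.2,"ty":4.2,"tz":-2.5,"wx":0.45,"wy":0,"wz":0,"gripper":0.9}]'
python3 - <<'E'
from h import *
cv=np.array([635,-21,180.])
print(get_obs()["joint_positions"],"v1",delta(cv+[0,0,-9],down(180-83)))
c=capture("side");cv2.imwrite("pics/s4.png",cv2.resize(c["frame"][60:260,150:410,::-1],None,fx=3,fy=3))
E
```

```text
time: 9.17
tool_pos: [633.2, -17.6, 172.7]
tcp_rot: [-0.299, 1.569, 2.976]
contact_force: [-0.2, 0.1, -1.8]
grip_width: 49.6
[-1.48688688e-01  5.84630958e-01  1.27941594e+00  2.60050936e-05
  1.27905372e+00  2.85905283e+00] v1 (array([ 0.17,  0.36, -0.13]), array([0.012, 0.001, 0.   ]))
```

View pics/s4.png

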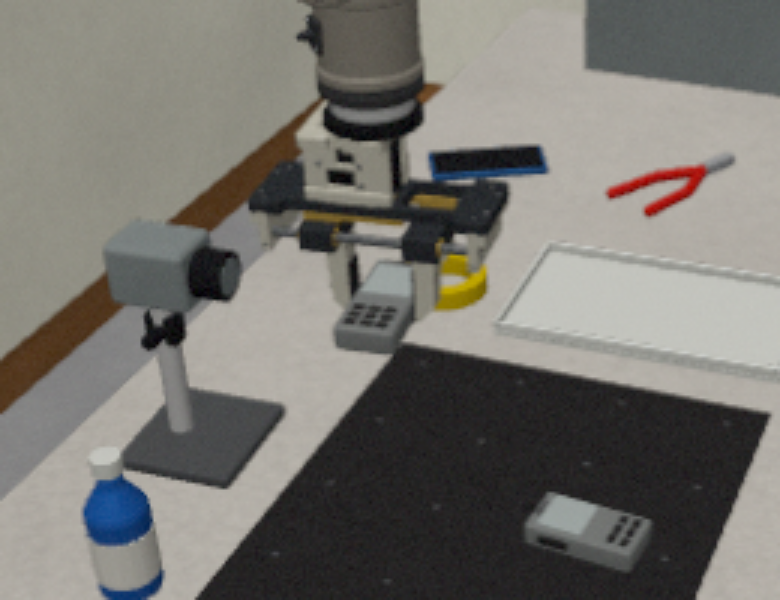

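The handset is at the focus, level. Its head points away to −y, so its left side faces the lens. Holding over 3 s.

```bash
python3 -m creep '[{"tx":0,"ty":0,"tz":0,"wx":0,"wy":0,"wz":0,"gripper":0.9},{"tx":0,"ty":0,"tz":0,"wx":0,"wy":0,"wz":0,"gripper":0.9},{"tx":0,"ty":0,"tz":0,"wx":0,"wy":0,"wz":0,"gripper":0.9},{"tx":0,"ty":0,"tz":0,"wx":0,"wy":0,"wz":0,"gripper":0.9},{"tx":0,"ty":0,"tz":0,"wx":0,"wy":0,"wz":0,"gripper":0.9},{"tx":0,"ty":0,"tz":0,"wx":0,"wy":0,"wz":0,"gripper":0.9},{"tx":0,"ty":0,"tz":0,"wx":0,"wy":0,"wz":0,"gripper":0.9},{"tx":0,"ty":0,"tz":0,"wx":0,"wy":0,"wz":0,"gripper":0.9}]'
python3 -m creep '[{"tx":0,"ty":0,"tz":0,"wx":0,"wy":0,"wz":0,"gripper":0.9},{"tx":0,"ty":0,"tz":0,"wx":0,"wy":0,"wz":0,"gripper":0.9},{"tx":0,"ty":0,"tz":0,"wx":0,"wy":0,"wz":0,"gripper":0.9},{"tx":0,"ty":0,"tz":0,"wx":0,"wy":0,"wz":0,"gripper":0.9},{"tx":0,"ty":0,"tz":0,"wx":0,"wy":0,"wz":0,"gripper":0.9},{"tx":0,"ty":0,"tz":0,"wx":0,"wy":0,"wz":0,"gripper":0.9},{"tx":0,"ty":0,"tz":0,"wx":0,"wy":0,"wz":0,"gripper":0.9},{"tx":0,"ty":0,"tz":0,"wx":0,"wy":0,"wz":0,"gripper":0.9}]'
python3 - <<'E'
from h import *
cv=np.array([635,-21,180.])
print("v1",delta(cv+[0,0,-9],down(180-83)))
s=capture("side")
# held handset points: depth in front region
M=np.zeros((400,640),bool);M[145:178,258:292]=1
P,q=world(s,M);k=(P[:,2]>150)&(P[:,2]<215);print(np.percentile(P[k],[2,50,98],axis=0).round(0))
E
python3 -m creep '[{"tx":0,"ty":0,"tz":0,"wx":0,"wy":0,"wz":0,"gripper":0.9},{"tx":0,"ty":0,"tz":0,"wx":0,"wy":0,"wz":0,"gripper":0.9},{"tx":0,"ty":0,"tz":0,"wx":0,"wy":0,"wz":0,"gripper":0.9},{"tx":0,"ty":0,"tz":0,"wx":0,"wy":0,"wz":0,"gripper":0.9},{"tx":0,"ty":0,"tz":0,"wx":0,"wy":0,"wz":0,"gripper":0.9},{"tx":0,"ty":0,"tz":0,"wx":0,"wy":0,"wz":0,"gripper":0.9},{"tx":0,"ty":0,"tz":0,"wx":0,"wy":0,"wz":0,"gripper":0.9},{"tx":0,"ty":0,"tz":0,"wx":0,"wy":0,"wz":0,"gripper":0.9}]'
python3 -m creep '[{"tx":0,"ty":0,"tz":0,"wx":0,"wy":0,"wz":0,"gripper":0.9},{"tx":0,"ty":0,"tz":0,"wx":0,"wy":0,"wz":0,"gripper":0.9},{"tx":0,"ty":0,"tz":0,"wx":0,"wy":0,"wz":0,"gripper":0.9},{"tx":0,"ty":0,"tz":0,"wx":0,"wy":0,"wz":0,"gripper":0.9},{"tx":0,"ty":0,"tz":0,"wx":0,"wy":0,"wz":0,"gripper":0.9},{"tx":0,"ty":0,"tz":0,"wx":0,"wy":0,"wz":0,"gripper":0.9},{"tx":0,"ty":0,"tz":0,"wx":0,"wy":0,"wz":0,"gripper":0.9},{"tx":0,"ty":0,"tz":0,"wx":0,"wy":0,"wz":0,"gripper":0.9}]'
python3 -m creep '[{"tx":0,"ty":0,"tz":0,"wx":0,"wy":0,"wz":0,"gripper":0.9},{"tx":0,"ty":0,"tz":0,"wx":0,"wy":0,"wz":0,"gripper":0.9},{"tx":0,"ty":0,"tz":0,"wx":0,"wy":0,"wz":0,"gripper":0.9},{"tx":0,"ty":0,"tz":0,"wx":0,"wy":0,"wz":0,"gripper":0.9},{"tx":0,"ty":0,"tz":0,"wx":0,"wy":0,"wz":0,"gripper":0.9},{"tx":0,"ty":0,"tz":0,"wx":0,"wy":0,"wz":0,"gripper":0.9},{"tx":0,"ty":0,"tz":0,"wx":0,"wy":0,"wz":0,"gripper":0.9},{"tx":0,"ty":0,"tz":0,"wx":0,"wy":0,"wz":0,"gripper":0.9}]'
```

```text
time: 9.88
tool_pos: [634.0, -18.1, 173.3]
tcp_rot: [1.042, 1.571, -1.968]
contact_force: [-0.0, 0.4, -1.2]
grip_width: 49.8
time: 10.55
tool_pos: [634.1, -18.1, 173.3]
tcp_rot: [1.417, 1.571, -1.593]
contact_force: [-0.3, 0.1, -1.3]
grip_width: 49.6
v1 (array([ 0.23,  0.3 , -0.06]), array([ 0.009,  0.   , -0.   ]))
[[598. -61. 175.]
 [630.  -2. 193.]
 [669.  43. 212.]]
time: 11.27
tool_pos: [634.1, -18.1, 173.3]
tcp_rot: [1.647, 1.571, -1.363]
contact_force: [0.4, -0.8, -0.9]
grip_width: 49.6
time: 11.93
tool_pos: [634.0, -18.1, 173.3]
tcp_rot: [1.018, 1.571, -1.992]
contact_force: [-0.4, 0.4, -1.5]
grip_width: 50.0
time: 12.6
tool_pos: [634.0, -18.1, 173.3]
tcp_rot: [1.285, 1.571, -1.725]
contact_force: [1.4, -0.0, -2.3]
grip_width: 49.7
```

```bash
python3 -m creep '[{"tx":0,"ty":0,"tz":0,"wx":-0.12,"wy":0,"wz":0,"gripper":0.9},{"tx":0,"ty":0,"tz":0,"wx":-0.24,"wy":0,"wz":0,"gripper":0.9},{"tx":0,"ty":0,"tz":0,"wx":-0.36,"wy":0,"wz":0,"gripper":0.9},{"tx":0,"ty":0,"tz":0,"wx":-0.48,"wy":0,"wz":0,"gripper":0.9},{"tx":0,"ty":0,"tz":0,"wx":-0.6,"wy":0,"wz":0,"gripper":0.9},{"tx":0,"ty":0,"tz":0,"wx":-0.72,"wy":0,"wz":0,"gripper":0.9},{"tx":0,"ty":0,"tz":0,"wx":-0.84,"wy":0,"wz":0,"gripper":0.9},{"tx":0,"ty":0,"tz":0,"wx":-0.96,"wy":0,"wz":0,"gripper":0.9}]'
python3 -m creep '[{"tx":0,"ty":0,"tz":0,"wx":-0.12,"wy":0,"wz":0,"gripper":0.9},{"tx":0,"ty":0,"tz":0,"wx":-0.24,"wy":0,"wz":0,"gripper":0.9},{"tx":0,"ty":0,"tz":0,"wx":-0.36,"wy":0,"wz":0,"gripper":0.9},{"tx":0,"ty":0,"tz":0,"wx":-0.48,"wy":0,"wz":0,"gripper":0.9},{"tx":0,"ty":0,"tz":0,"wx":-0.56,"wy":0,"wz":0,"gripper":0.9},{"tx":0,"ty":0,"tz":0,"wx":-0.56,"wy":0,"wz":0,"gripper":0.9}]'
python3 - <<'E'
from h import *
cv=np.array([635,-21,180.])
print(get_obs()["joint_positions"],"v2",delta(cv+8*np.array([.64,.04,-.77]),goal([np.sin(.7)*.998,np.sin(.7)*.058,-np.cos(.7)],[.058,-.998,0])))
E
```

```text
time: 13.27
tool_pos: [634.1, -18.1, 173.3]
tcp_rot: [0.472, 1.571, -1.572]
contact_force: [-0.3, 0.6, -0.8]
grip_width: 50.0
time: 13.77
tool_pos: [634.0, -18.1, 173.3]
tcp_rot: [-0.294, 1.571, -1.781]
contact_force: [-0.1, 0.0, -1.8]
grip_width: 49.4
[-1.49277539e-01  5.84848057e-01  1.27739102e+00 -6.42180333e-05
  1.27935733e+00  1.33793471e+00] v2 (array([-0.06,  0.58,  0.31]), array([ 0.025, -0.009,  0.7  ]))
```

```bash
python3 -m creep '[{"tx":0,"ty":0.2,"tz":0.1,"wx":0.02,"wy":0,"wz":0.1,"gripper":0.9},{"tx":0,"ty":0.2,"tz":0.1,"wx":0.02,"wy":0,"wz":0.2,"gripper":0.9},{"tx":0,"ty":0.3,"tz":0.2,"wx":0.02,"wy":0,"wz":0.3,"gripper":0.9},{"tx":0,"ty":0.4,"tz":0.3,"wx":0.02,"wy":0,"wz":0.4,"gripper":0.9},{"tx":0,"ty":0.5,"tz":0.3,"wx":0.02,"wy":0,"wz":0.5,"gripper":0.9},{"tx":0,"ty":0.6,"tz":0.3,"wx":0.02,"wy":0,"wz":0.6,"gripper":0.9},{"tx":0,"ty":0.6,"tz":0.3,"wx":0.02,"wy":0,"wz":0.7,"gripper":0.9},{"tx":0,"ty":0.6,"tz":0.3,"wx":0.02,"wy":0,"wz":0.7,"gripper":0.9}]'
python3 -m creep '[{"tx":0,"ty":0,"tz":0,"wx":0,"wy":0,"wz":0,"gripper":0.9},{"tx":0,"ty":0,"tz":0,"wx":0,"wy":0,"wz":0,"gripper":0.9}]'
python3 - <<'E'
from h import *
cv=np.array([635,-21,180.])
print(get_obs()["joint_positions"],"v2",delta(cv+8*np.array([.64,.04,-.77]),goal([np.sin(.7)*.998,np.sin(.7)*.058,-np.cos(.7)],[.058,-.998,0])))
c=capture("side");cv2.imwrite("pics/s5.png",cv2.resize(c["frame"][60:260,150:410,::-1],None,fx=3,fy=3))
E
```

```text
time: 14.43
tool_pos: [639.9, -19.9, 173.8]
tcp_rot: [1.588, 0.877, 0.076]
contact_force: [1.0, 1.4, -0.4]
grip_width: 50.2
time: 14.6
tool_pos: [640.4, -19.8, 173.7]
tcp_rot: [1.589, 0.88, 0.078]
contact_force: [0.8, -0.4, -1.2]
grip_width: 49.8
[-0.25552657  0.34779236  1.92242153  0.80166603  0.29457407  0.54872783] v2 (array([-0.03, -0.02,  0.09]), array([-0.003, -0.013,  0.009]))
```

View pics/s5.png

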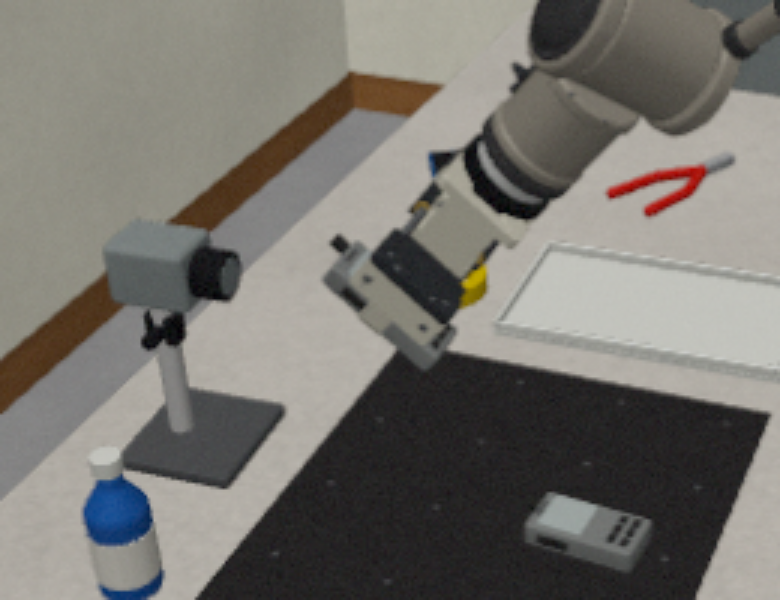

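The handset is tipped about 40° (near 380,310 in the crop). The head and aerial are up towards the lens. Holding.

```bash
for i in 1; do python3 -m creep '[{"tx":0,"ty":0,"tz":0,"wx":0,"wy":0,"wz":0,"gripper":0.9},{"tx":0,"ty":0,"tz":0,"wx":0,"wy":0,"wz":0,"gripper":0.9},{"tx":0,"ty":0,"tz":0,"wx":0,"wy":0,"wz":0,"gripper":0.9},{"tx":0,"ty":0,"tz":0,"wx":0,"wy":0,"wz":0,"gripper":0.9},{"tx":0,"ty":0,"tz":0,"wx":0,"wy":0,"wz":0,"gripper":0.9},{"tx":0,"ty":0,"tz":0,"wx":0,"wy":0,"wz":0,"gripper":0.9},{"tx":0,"ty":0,"tz":0,"wx":0,"wy":0,"wz":0,"gripper":0.9},{"tx":0,"ty":0,"tz":0,"wx":0,"wy":0,"wz":0,"gripper":0.9}]'; done
python3 -m creep '[{"tx":0,"ty":0,"tz":0,"wx":0,"wy":0,"wz":0,"gripper":0.9},{"tx":0,"ty":0,"tz":0,"wx":0,"wy":0,"wz":0,"gripper":0.9},{"tx":0,"ty":0,"tz":0,"wx":0,"wy":0,"wz":0,"gripper":0.9},{"tx":0,"ty":0,"tz":0,"wx":0,"wy":0,"wz":0,"gripper":0.9},{"tx":0,"ty":0,"tz":0,"wx":0,"wy":0,"wz":0,"gripper":0.9},{"tx":0,"ty":0,"tz":0,"wx":0,"wy":0,"wz":0,"gripper":0.9},{"tx":0,"ty":0,"tz":0,"wx":0,"wy":0,"wz":0,"gripper":0.9},{"tx":0,"ty":0,"tz":0,"wx":0,"wy":0,"wz":0,"gripper":0.9}]'
python3 -m creep '[{"tx":0,"ty":0,"tz":0,"wx":0,"wy":0,"wz":0,"gripper":0.9},{"tx":0,"ty":0,"tz":0,"wx":0,"wy":0,"wz":0,"gripper":0.9},{"tx":0,"ty":0,"tz":0,"wx":0,"wy":0,"wz":0,"gripper":0.9},{"tx":0,"ty":0,"tz":0,"wx":0,"wy":0,"wz":0,"gripper":0.9},{"tx":0,"ty":0,"tz":0,"wx":0,"wy":0,"wz":0,"gripper":0.9},{"tx":0,"ty":0,"tz":0,"wx":0,"wy":0,"wz":0,"gripper":0.9},{"tx":0,"ty":0,"tz":0,"wx":0,"wy":0,"wz":0,"gripper":0.9},{"tx":0,"ty":0,"tz":0,"wx":0,"wy":0,"wz":0,"gripper":0.9}]'
python3 -m creep '[{"tx":0,"ty":0,"tz":0,"wx":0,"wy":0,"wz":0,"gripper":0.9},{"tx":0,"ty":0,"tz":0,"wx":0,"wy":0,"wz":0,"gripper":0.9},{"tx":0,"ty":0,"tz":0,"wx":0,"wy":0,"wz":0,"gripper":0.9},{"tx":0,"ty":0,"tz":0,"wx":0,"wy":0,"wz":0,"gripper":0.9},{"tx":0,"ty":0,"tz":0,"wx":0,"wy":0,"wz":0,"gripper":0.9},{"tx":0,"ty":0,"tz":0,"wx":0,"wy":0,"wz":0,"gripper":0.9},{"tx":0,"ty":0,"tz":0,"wx":0,"wy":0,"wz":0,"gripper":0.9},{"tx":0,"ty":0,"tz":0,"wx":0,"wy":0,"wz":0,"gripper":0.9}]'
python3 -m creep '[{"tx":0,"ty":0,"tz":0,"wx":0,"wy":0,"wz":0,"gripper":0.9},{"tx":0,"ty":0,"tz":0,"wx":0,"wy":0,"wz":0,"gripper":0.9},{"tx":0,"ty":0,"tz":0,"wx":0,"wy":0,"wz":0,"gripper":0.9},{"tx":0,"ty":0,"tz":0,"wx":0,"wy":0,"wz":0,"gripper":0.9},{"tx":0,"ty":0,"tz":0,"wx":0,"wy":0,"wz":0,"gripper":0.9},{"tx":0,"ty":0,"tz":0,"wx":0,"wy":0,"wz":0,"gripper":0.9},{"tx":0,"ty":0,"tz":0,"wx":0,"wy":0,"wz":0,"gripper":0.9},{"tx":0,"ty":0,"tz":0,"wx":0,"wy":0,"wz":0,"gripper":0.9}]'
```

```text
time: 15.32
tool_pos: [640.8, -19.7, 173.9]
tcp_rot: [1.586, 0.878, 0.077]
contact_force: [0.3, 0.4, -2.6]
grip_width: 49.4
time: 15.98
tool_pos: [640.8, -19.8, 173.9]
tcp_rot: [1.586, 0.878, 0.077]
contact_force: [-0.9, 0.2, -0.9]
grip_width: 49.5
time: 16.65
tool_pos: [640.8, -19.7, 173.9]
tcp_rot: [1.586, 0.878, 0.077]
contact_force: [0.3, 0.2, -1.3]
grip_width: 49.8
time: 17.32
tool_pos: [640.8, -19.8, 173.9]
tcp_rot: [1.586, 0.878, 0.077]
contact_force: [0.8, 0.2, -1.3]
grip_width: 50.0
time: 17.98
tool_pos: [640.8, -19.8, 173.9]
tcp_rot: [1.586, 0.878, 0.077]
contact_force: [-0.0, -0.6, -0.8]
grip_width: 50.2
```

```bash
python3 -m creep '[{"tx":0,"ty":0,"tz":0,"wx":0,"wy":0,"wz":-0.1,"gripper":0.9},{"tx":0,"ty":0,"tz":0,"wx":0,"wy":0,"wz":-0.2,"gripper":0.9},{"tx":0,"ty":0,"tz":0,"wx":0,"wy":0,"wz":-0.3,"gripper":0.9},{"tx":0,"ty":0,"tz":0,"wx":0,"wy":0,"wz":-0.4,"gripper":0.9},{"tx":0,"ty":0,"tz":0,"wx":0,"wy":0,"wz":-0.5,"gripper":0.9},{"tx":0,"ty":0,"tz":0,"wx":0,"wy":0,"wz":-0.6,"gripper":0.9},{"tx":0,"ty":0,"tz":0,"wx":0,"wy":0,"wz":-0.69,"gripper":0.9},{"tx":0,"ty":0,"tz":0,"wx":0,"wy":0,"wz":-0.69,"gripper":0.9}]'
python3 -m creep '[{"tx":0,"ty":0,"tz":0,"wx":-0.12,"wy":0,"wz":0,"gripper":0.9},{"tx":0,"ty":0,"tz":0,"wx":-0.24,"wy":0,"wz":0,"gripper":0.9},{"tx":0,"ty":0,"tz":0,"wx":-0.36,"wy":0,"wz":0,"gripper":0.9},{"tx":0,"ty":0,"tz":0,"wx":-0.48,"wy":0,"wz":0,"gripper":0.9},{"tx":0,"ty":0,"tz":0,"wx":-0.6,"wy":0,"wz":0,"gripper":0.9},{"tx":0,"ty":0,"tz":0,"wx":-0.72,"wy":0,"wz":0,"gripper":0.9},{"tx":0,"ty":0,"tz":0,"wx":-0.84,"wy":0,"wz":0,"gripper":0.9},{"tx":0,"ty":0,"tz":0,"wx":-0.84,"wy":0,"wz":0,"gripper":0.9}]'
python3 - <<'E'
from h import *
cv=np.array([635,-21,180.])
print(get_obs()["joint_positions"],"v3",delta(cv+[0,0,-8],down(273.3)))
E
```

```text
time: 18.65
tool_pos: [642.9, -19.6, 172.9]
tcp_rot: [-3.108, 1.561, 1.671]
contact_force: [-1.3, -0.3, -2.7]
grip_width: 49.9
time: 19.32
tool_pos: [640.4, -19.7, 173.7]
tcp_rot: [1.848, 1.56, 1.187]
contact_force: [-0.5, -0.1, -1.1]
grip_width: 49.8
[-0.15571853  0.59410173  1.25962159  0.01124244  1.28538721  0.50203387] v3 (array([ 0.16, -0.43, -0.34]), array([-0.718,  0.001, -0.011]))
```

```bash
python3 -m creep '[{"tx":0,"ty":-0.2,"tz":-0.2,"wx":-0.12,"wy":0,"wz":0,"gripper":0.9},{"tx":0,"ty":-0.4,"tz":-0.3,"wx":-0.24,"wy":0,"wz":0,"gripper":0.9},{"tx":0,"ty":-0.4,"tz":-0.3,"wx":-0.36,"wy":0,"wz":0,"gripper":0.9},{"tx":0,"ty":-0.4,"tz":-0.3,"wx":-0.48,"wy":0,"wz":0,"gripper":0.9},{"tx":0,"ty":-0.4,"tz":-0.3,"wx":-0.6,"wy":0,"wz":0,"gripper":0.9},{"tx":0,"ty":-0.4,"tz":-0.3,"wx":-0.72,"wy":0,"wz":0,"gripper":0.9},{"tx":0,"ty":-0.4,"tz":-0.3,"wx":-0.72,"wy":0,"wz":-0.01,"gripper":0.9},{"tx":0,"ty":-0.4,"tz":-0.3,"wx":-0.72,"wy":0,"wz":-0.01,"gripper":0.9}]'
python3 -m creep '[{"tx":0,"ty":0,"tz":0,"wx":0,"wy":0,"wz":0,"gripper":0.9},{"tx":0,"ty":0,"tz":0,"wx":0,"wy":0,"wz":0,"gripper":0.9},{"tx":0,"ty":0,"tz":0,"wx":0,"wy":0,"wz":0,"gripper":0.9},{"tx":0,"ty":0,"tz":0,"wx":0,"wy":0,"wz":0,"gripper":0.9},{"tx":0,"ty":0,"tz":0,"wx":0,"wy":0,"wz":0,"gripper":0.9},{"tx":0,"ty":0,"tz":0,"wx":0,"wy":0,"wz":0,"gripper":0.9},{"tx":0,"ty":0,"tz":0,"wx":0,"wy":0,"wz":0,"gripper":0.9},{"tx":0,"ty":0,"tz":0,"wx":0,"wy":0,"wz":0,"gripper":0.9}]'
python3 - <<'E'
from h import *
cv=np.array([635,-21,180.])
print(get_obs()["joint_positions"],"v3",delta(cv+[0,0,-8],down(273.3)))
c=capture("side");cv2.imwrite("pics/s6.png",cv2.resize(c["frame"][60:260,150:410,::-1],None,fx=3,fy=3))
E
python3 -m creep '[{"tx":0,"ty":0,"tz":0,"wx":0,"wy":0,"wz":0,"gripper":0.9},{"tx":0,"ty":0,"tz":0,"wx":0,"wy":0,"wz":0,"gripper":0.9},{"tx":0,"ty":0,"tz":0,"wx":0,"wy":0,"wz":0,"gripper":0.9},{"tx":0,"ty":0,"tz":0,"wx":0,"wy":0,"wz":0,"gripper":0.9},{"tx":0,"ty":0,"tz":0,"wx":0,"wy":0,"wz":0,"gripper":0.9},{"tx":0,"ty":0,"tz":0,"wx":0,"wy":0,"wz":0,"gripper":0.9},{"tx":0,"ty":0,"tz":0,"wx":0,"wy":0,"wz":0,"gripper":0.9},{"tx":0,"ty":0,"tz":0,"wx":0,"wy":0,"wz":0,"gripper":0.9}]'
python3 -m creep '[{"tx":0,"ty":0,"tz":0,"wx":0,"wy":0,"wz":0,"gripper":0.9},{"tx":0,"ty":0,"tz":0,"wx":0,"wy":0,"wz":0,"gripper":0.9},{"tx":0,"ty":0,"tz":0,"wx":0,"wy":0,"wz":0,"gripper":0.9},{"tx":0,"ty":0,"tz":0,"wx":0,"wy":0,"wz":0,"gripper":0.9},{"tx":0,"ty":0,"tz":0,"wx":0,"wy":0,"wz":0,"gripper":0.9},{"tx":0,"ty":0,"tz":0,"wx":0,"wy":0,"wz":0,"gripper":0.9},{"tx":0,"ty":0,"tz":0,"wx":0,"wy":0,"wz":0,"gripper":0.9},{"tx":0,"ty":0,"tz":0,"wx":0,"wy":0,"wz":0,"gripper":0.9}]'
python3 -m creep '[{"tx":0,"ty":0,"tz":0,"wx":0,"wy":0,"wz":0,"gripper":0.9},{"tx":0,"ty":0,"tz":0,"wx":0,"wy":0,"wz":0,"gripper":0.9},{"tx":0,"ty":0,"tz":0,"wx":0,"wy":0,"wz":0,"gripper":0.9},{"tx":0,"ty":0,"tz":0,"wx":0,"wy":0,"wz":0,"gripper":0.9},{"tx":0,"ty":0,"tz":0,"wx":0,"wy":0,"wz":0,"gripper":0.9},{"tx":0,"ty":0,"tz":0,"wx":0,"wy":0,"wz":0,"gripper":0.9},{"tx":0,"ty":0,"tz":0,"wx":0,"wy":0,"wz":0,"gripper":0.9},{"tx":0,"ty":0,"tz":0,"wx":0,"wy":0,"wz":0,"gripper":0.9}]'
python3 -m creep '[{"tx":0,"ty":0,"tz":0,"wx":0,"wy":0,"wz":0,"gripper":0.9},{"tx":0,"ty":0,"tz":0,"wx":0,"wy":0,"wz":0,"gripper":0.9},{"tx":0,"ty":0,"tz":0,"wx":0,"wy":0,"wz":0,"gripper":0.9},{"tx":0,"ty":0,"tz":0,"wx":0,"wy":0,"wz":0,"gripper":0.9},{"tx":0,"ty":0,"tz":0,"wx":0,"wy":0,"wz":0,"gripper":0.9},{"tx":0,"ty":0,"tz":0,"wx":0,"wy":0,"wz":0,"gripper":0.9},{"tx":0,"ty":0,"tz":0,"wx":0,"wy":0,"wz":0,"gripper":0.9},{"tx":0,"ty":0,"tz":0,"wx":0,"wy":0,"wz":0,"gripper":0.9}]'
```

```text
time: 19.98
tool_pos: [635.8, -20.9, 173.8]
tcp_rot: [1.589, 1.571, 1.637]
contact_force: [0.6, -0.0, -1.7]
grip_width: 49.7
time: 20.65
tool_pos: [636.0, -21.1, 173.8]
tcp_rot: [2.54, 1.57, 2.595]
contact_force: [0.4, 0.7, -2.2]
grip_width: 49.7
[-1.53627505e-01  5.88639824e-01  1.26893483e+00  3.70350408e-04
  1.28487460e+00 -2.08403842e-01] v3 (array([ 0.18,  0.01, -0.1 ]), array([-0.003, -0.001, -0.001]))
time: 21.37
tool_pos: [636.0, -21.1, 173.8]
tcp_rot: [2.575, 1.57, 2.63]
contact_force: [-0.4, -0.3, -2.2]
grip_width: 49.6
time: 22.03
tool_pos: [636.0, -21.1, 173.9]
tcp_rot: [2.557, 1.57, 2.612]
contact_force: [-0.0, 0.1, -0.7]
grip_width: 50.0
time: 22.7
tool_pos: [636.0, -21.1, 173.8]
tcp_rot: [2.555, 1.57, 2.609]
contact_force: [0.9, -0.9, -0.5]
grip_width: 49.8
time: 23.37
tool_pos: [636.0, -21.1, 173.9]
tcp_rot: [2.566, 1.57, 2.621]
contact_force: [-0.0, -0.2, -1.1]
grip_width: 49.8
```

View pics/s6.png

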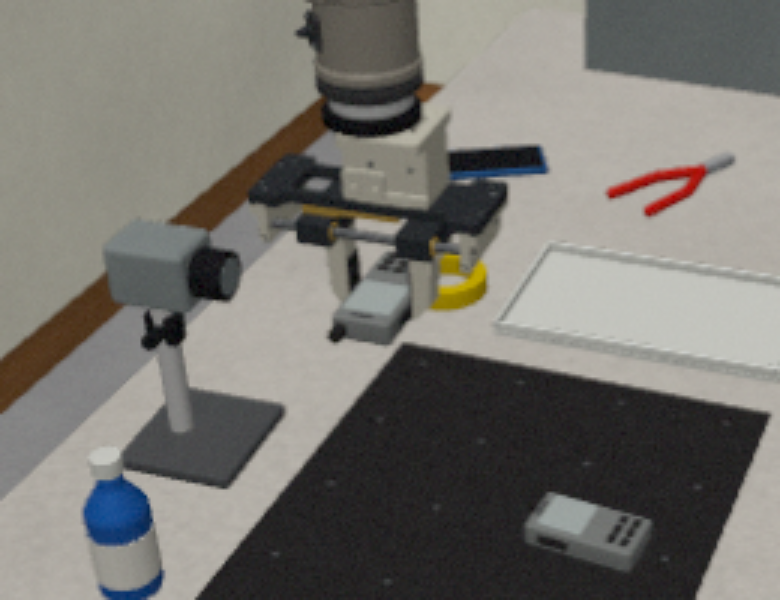

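The screen is up, the aerial points at +y, and the right side faces the lens; that view was held over 3.4 s. Now to the tray.

Run:
```python
from h import *
a=np.radians(2.54);t=np.array([508.3,-358.7]);ex=np.array([np.cos(a),np.sin(a)])
p=t+65*ex;print(p,delta([*p,60],down(272.5)))
```

```text
[ 573.23613919 -355.81940515] (array([ 11.38, -33.09,  -8.09]), array([ 0.011, -0.001, -0.001]))
```

```bash
python3 -m creep '[{"tx":0,"ty":-2,"tz":-2,"wx":0.01,"wy":0,"wz":0,"gripper":0.9},{"tx":0,"ty":-6,"tz":-3,"wx":0.01,"wy":0,"wz":0,"gripper":0.9},{"tx":0,"ty":-10,"tz":-4,"wx":0.01,"wy":0,"wz":0,"gripper":0.9},{"tx":0,"ty":-14,"tz":-5,"wx":0.01,"wy":0,"wz":0,"gripper":0.9},{"tx":0,"ty":-18,"tz":-6,"wx":0.01,"wy":0,"wz":0,"gripper":0.9},{"tx":0,"ty":-22,"tz":-7,"wx":0.01,"wy":0,"wz":0,"gripper":0.9},{"tx":0,"ty":-26,"tz":-8.1,"wx":0.01,"wy":0,"wz":0,"gripper":0.9},{"tx":0,"ty":-29.5,"tz":-8.1,"wx":0.01,"wy":0,"wz":0,"gripper":0.9}]'
python3 -m creep '[{"tx":1,"ty":-2.5,"tz":0,"wx":0,"wy":0,"wz":0,"gripper":0.9},{"tx":3,"ty":-3.6,"tz":0,"wx":0,"wy":0,"wz":0,"gripper":0.9},{"tx":6,"ty":-3.6,"tz":0,"wx":0,"wy":0,"wz":0,"gripper":0.9},{"tx":9,"ty":-3.6,"tz":0,"wx":0,"wy":0,"wz":0,"gripper":0.9},{"tx":11.4,"ty":-3.6,"tz":0,"wx":0,"wy":0,"wz":0,"gripper":0.9},{"tx":11.4,"ty":-3.6,"tz":0,"wx":0,"wy":0,"wz":0,"gripper":0.9},{"tx":11.4,"ty":-3.6,"tz":0,"wx":0,"wy":0,"wz":0,"gripper":0.9}]'
python3 - <<'E'
from h import *
print(delta([573.2,-355.8,9],down(272.5)))
c=capture("top");crop(c,410,130,530,280,"t3.png",4)
E
```

```text
time: 24.03
tool_pos: [569.4, -322.9, 174.0]
tcp_rot: [3.039, 1.569, 3.082]
contact_force: [1.1, -0.5, -1.0]
grip_width: 49.7
time: 24.62
tool_pos: [572.2, -355.5, 58.8]
tcp_rot: [2.468, 1.567, 2.513]
contact_force: [0.3, 0.3, -0.8]
grip_width: 49.8
(array([ 4.98, -0.04,  0.11]), array([ 0.001, -0.003, -0.002]))
```

View pics/t3.png

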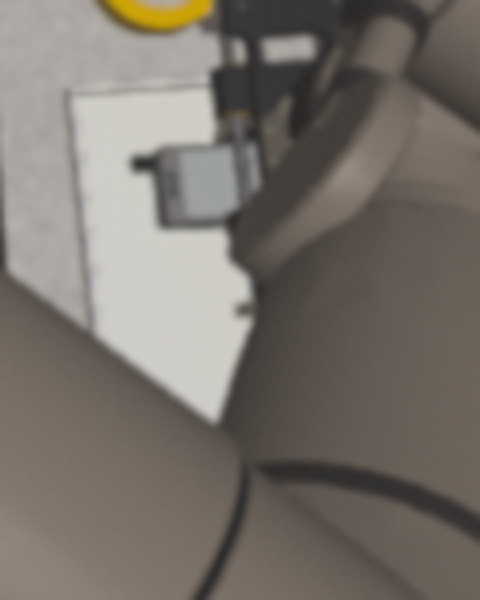

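The head end is inside the tray, clear of the left and upper walls. Lowering slowly.

```bash
python3 -m creep '[{"tx":1.5,"ty":0,"tz":0,"wx":0,"wy":0,"wz":0,"gripper":0.9},{"tx":3,"ty":0,"tz":0,"wx":0,"wy":0,"wz":0,"gripper":0.9},{"tx":4,"ty":0,"tz":0,"wx":0,"wy":0,"wz":0,"gripper":0.9},{"tx":4.6,"ty":0,"tz":0,"wx":0,"wy":0,"wz":0,"gripper":0.9},{"tx":4.9,"ty":0,"tz":0,"wx":0,"wy":0,"wz":0,"gripper":0.9},{"tx":4.9,"ty":0,"tz":0,"wx":0,"wy":0,"wz":0,"gripper":0.9},{"tx":4.9,"ty":0,"tz":0,"wx":0,"wy":0,"wz":0,"gripper":0.9}]'
```

```text
time: 25.25
tool_pos: [573.2, -356.3, 11.7]
tcp_rot: [-1.117, 1.57, -1.072]
contact_force: [-0.7, 0.6, -0.4]
grip_width: 49.7
```

```bash
python3 -m creep '[{"tx":0.15,"ty":0,"tz":0,"wx":0,"wy":0,"wz":0,"gripper":0.9},{"tx":0.3,"ty":0,"tz":0,"wx":0,"wy":0,"wz":0,"gripper":0.9},{"tx":0.3,"ty":0,"tz":0,"wx":0,"wy":0,"wz":0,"gripper":0.9}]'
python3 -m creep '[{"tx":0,"ty":0,"tz":0,"wx":0,"wy":0,"wz":0,"gripper":0.9}]'
```

```text
time: 25.5
tool_pos: [572.8, -356.0, 7.8]
tcp_rot: [2.592, 1.57, 2.637]
contact_force: [0.6, -0.6, -1.9]
grip_width: 49.9
time: 25.58
tool_pos: [572.8, -356.0, 7.9]
tcp_rot: [2.604, 1.57, 2.649]
contact_force: [0.8, 0.8, -1.9]
grip_width: 50.1
```

Bottom is within about a millimetre of the floor, so I'm releasing, then retreating to look.

```bash
python3 -m creep '[{"tx":0,"ty":0,"tz":0,"wx":0,"wy":0,"wz":0,"gripper":-0.5},{"tx":0,"ty":0,"tz":0,"wx":0,"wy":0,"wz":0,"gripper":-0.5},{"tx":0,"ty":0,"tz":0,"wx":0,"wy":0,"wz":0,"gripper":-0.5},{"tx":0,"ty":0,"tz":0,"wx":0,"wy":0,"wz":0,"gripper":-0.5},{"tx":-2,"ty":0,"tz":0,"wx":0,"wy":0,"wz":0,"gripper":-0.5},{"tx":-5,"ty":0,"tz":0,"wx":0,"wy":0,"wz":0,"gripper":-0.5},{"tx":-9,"ty":0,"tz":0,"wx":0,"wy":0,"wz":0,"gripper":-0.5},{"tx":-13,"ty":0,"tz":0,"wx":0,"wy":0,"wz":0,"gripper":-1}]'
python3 -m creep '[{"tx":0,"ty":4,"tz":-1,"wx":0.12,"wy":0,"wz":0,"gripper":-1},{"tx":0,"ty":8,"tz":-2,"wx":0.24,"wy":0,"wz":0,"gripper":-1},{"tx":0,"ty":12,"tz":-3,"wx":0.36,"wy":0,"wz":0,"gripper":-1},{"tx":0,"ty":16,"tz":-4,"wx":0.48,"wy":0,"wz":0,"gripper":-1},{"tx":0,"ty":20,"tz":-5,"wx":0.6,"wy":0,"wz":0,"gripper":-1},{"tx":0,"ty":24,"tz":-6,"wx":0.72,"wy":0,"wz":0,"gripper":-1},{"tx":0,"ty":27,"tz":-7,"wx":0.84,"wy":0,"wz":0,"gripper":-1},{"tx":0,"ty":30,"tz":-8,"wx":0.96,"wy":0,"wz":0,"gripper":-1}]'
python3 - <<'E'
from h import *
c=capture("side");s=cv2.resize(c["frame"][100:400,150:450,::-1],None,fx=2,fy=2);cv2.imwrite("pics/s7.png",s)
c=capture("top");cv2.imwrite("pics/t7.png",c["frame"][:,:,::-1])
E
```

```text
time: 26.25
tool_pos: [572.3, -355.6, 138.4]
tcp_rot: [2.473, 1.568, 2.518]
contact_force: [0.7, -0.4, -0.2]
grip_width: 71.6
time: 26.92
tool_pos: [478.7, -58.1, 138.4]
tcp_rot: [2.79, 1.57, 1.87]
contact_force: [1.4, 0.2, -0.1]
grip_width: 91.9
```

View pics/s7.png

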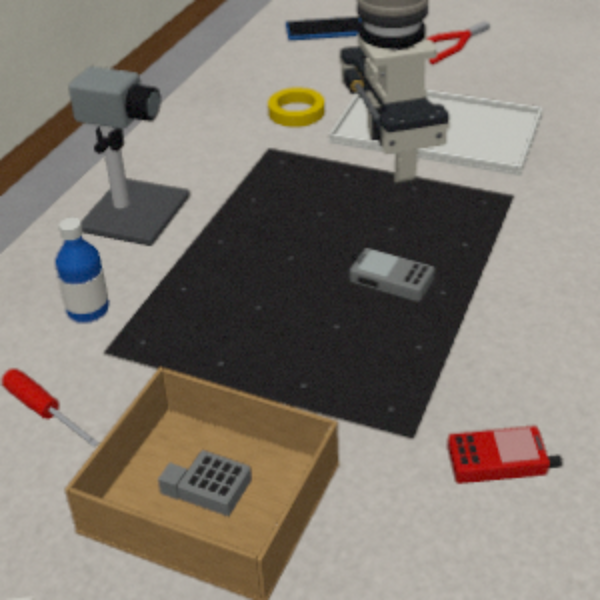

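View pics/t7.png

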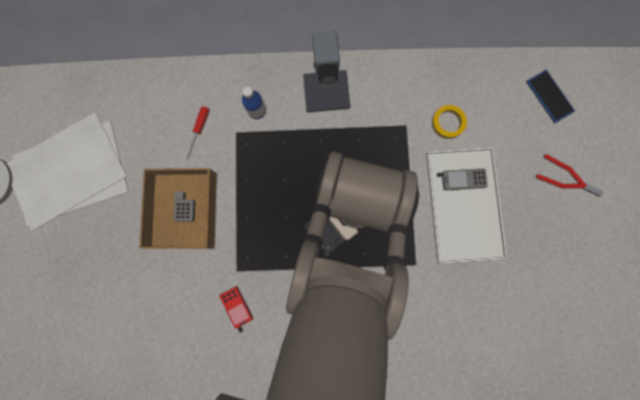

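The middle handset lies in the tray (464,179) and the stub in the box (184,208). The short one is hidden from the top by the arm, so I'll check it from the side view.

Run:
```python
from h import *
s=capture("side");f=s["frame"].astype(int);M=np.zeros((400,640),bool);M[215:255,315:375]=1
P,q=world(s,M);k=(P[:,2]>22)&(P[:,2]<30);r=cv2.minAreaRect(P[k][:,:2].astype(np.float32));print(r)
print(delta([457,3.7,60],down(178.5)))
```

```text
((451.71466064453125, 5.313316345214844), (52.63882827758789, 91.45462799072266), 85.86377716064453)
(array([ 7.85,  2.06, -6.24]), array([ 0.686, -0.   ,  0.   ]))
```

```bash
python3 -m creep '[{"tx":0,"ty":0.5,"tz":-1.5,"wx":0.12,"wy":0,"wz":0,"gripper":-1},{"tx":0,"ty":1,"tz":-3,"wx":0.24,"wy":0,"wz":0,"gripper":-1},{"tx":0,"ty":1.5,"tz":-5,"wx":0.36,"wy":0,"wz":0,"gripper":-1},{"tx":2,"ty":2,"tz":-6.2,"wx":0.48,"wy":0,"wz":0,"gripper":-1},{"tx":4,"ty":2,"tz":-6.2,"wx":0.6,"wy":0,"wz":0,"gripper":-1},{"tx":6,"ty":2,"tz":-6.2,"wx":0.69,"wy":0,"wz":0,"gripper":-1},{"tx":7.8,"ty":2,"tz":-6.2,"wx":0.69,"wy":0,"wz":0,"gripper":-1},{"tx":7.8,"ty":2,"tz":-6.2,"wx":0.69,"wy":0,"wz":0,"gripper":-1}]'
python3 -m creep '[{"tx":0,"ty":0,"tz":0,"wx":0,"wy":0,"wz":0,"gripper":-1},{"tx":0,"ty":0,"tz":0,"wx":0,"wy":0,"wz":0,"gripper":-1}]'
python3 - <<'E'
from h import *
print(delta([456,4,6.5],down(178.5)))
c=capture("side");crop(c,270,130,420,270,"s8.png",5)
E
```

```text
time: 27.73
tool_pos: [456.3, 0.8, 57.4]
tcp_rot: [-1.725, 1.565, 2.954]
contact_force: [-0.7, -0.4, -0.6]
grip_width: 92.2
time: 27.9
tool_pos: [458.5, 0.7, 60.8]
tcp_rot: [1.836, 1.57, 0.231]
contact_force: [-0.3, 0.1, -0.3]
grip_width: 92.1
(array([ 5.43, -0.27, -0.32]), array([-0.008, -0.   , -0.001]))
```

View pics/s8.png

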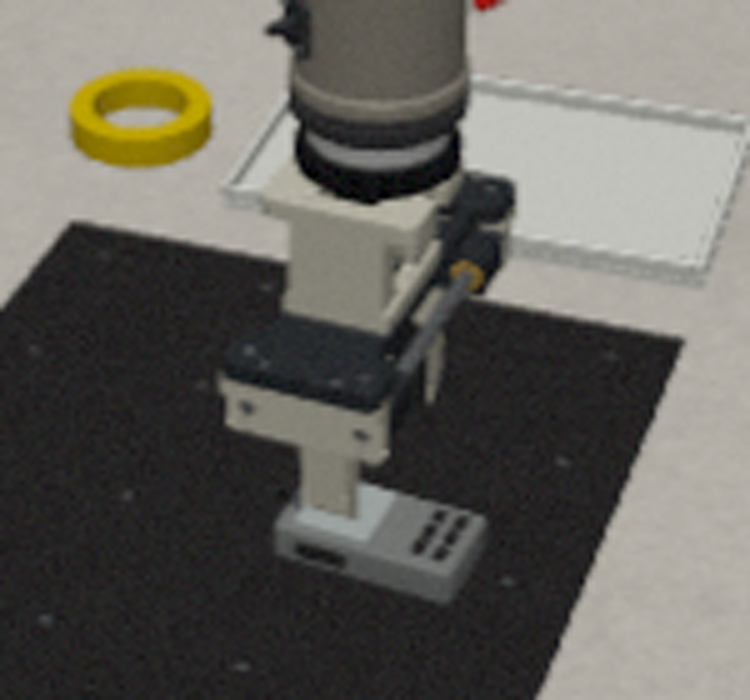

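Grey body and a black key on the left side: this is the short handset, under the open fingers. Going down.

```bash
python3 -m creep '[{"tx":1.5,"ty":-0.3,"tz":-0.3,"wx":0,"wy":0,"wz":0,"gripper":-1},{"tx":3.5,"ty":-0.3,"tz":-0.3,"wx":0,"wy":0,"wz":0,"gripper":-1},{"tx":4.8,"ty":-0.3,"tz":-0.3,"wx":0,"wy":0,"wz":0,"gripper":-1},{"tx":5.3,"ty":-0.3,"tz":-0.3,"wx":0,"wy":0,"wz":0,"gripper":-1},{"tx":5.3,"ty":-0.3,"tz":-0.3,"wx":0,"wy":0,"wz":0,"gripper":-1},{"tx":5.3,"ty":-0.3,"tz":-0.3,"wx":0,"wy":0,"wz":0,"gripper":-1}]'
python3 -m creep '[{"tx":0,"ty":0,"tz":0,"wx":0,"wy":0,"wz":0,"gripper":-1}]'
```

```text
time: 28.45
tool_pos: [455.2, 4.4, 7.8]
tcp_rot: [2.193, 1.57, 0.588]
contact_force: [-0.6, -0.5, 0.6]
grip_width: 91.8
time: 28.53
tool_pos: [455.5, 4.4, 8.1]
tcp_rot: [1.71, 1.57, 0.105]
contact_force: [0.4, 0.5, -0.1]
grip_width: 91.6
```

```bash
python3 -m creep '[{"tx":0.1,"ty":0,"tz":0,"wx":0,"wy":0,"wz":0,"gripper":0.9},{"tx":0.1,"ty":0,"tz":0,"wx":0,"wy":0,"wz":0,"gripper":0.9},{"tx":0.1,"ty":0,"tz":0,"wx":0,"wy":0,"wz":0,"gripper":0.9},{"tx":0.1,"ty":0,"tz":0,"wx":0,"wy":0,"wz":0,"gripper":0.9},{"tx":0.1,"ty":0,"tz":0,"wx":0,"wy":0,"wz":0,"gripper":0.9},{"tx":0.1,"ty":0,"tz":0,"wx":0,"wy":0,"wz":0,"gripper":0.9},{"tx":0.1,"ty":0,"tz":0,"wx":0,"wy":0,"wz":0,"gripper":0.9},{"tx":0.1,"ty":0,"tz":0,"wx":0,"wy":0,"wz":0,"gripper":0.9}]'
python3 -m creep '[{"tx":-2,"ty":0,"tz":0,"wx":0,"wy":0,"wz":0,"gripper":0.9},{"tx":-5,"ty":0,"tz":0,"wx":0,"wy":0,"wz":0,"gripper":0.9},{"tx":-8,"ty":0,"tz":0,"wx":0,"wy":0,"wz":0,"gripper":0.9},{"tx":-11,"ty":0,"tz":0,"wx":0,"wy":0,"wz":0,"gripper":0.9},{"tx":-14,"ty":0,"tz":0,"wx":0,"wy":0,"wz":0,"gripper":0.9},{"tx":-16,"ty":0,"tz":0,"wx":0,"wy":0,"wz":0,"gripper":0.9},{"tx":-16.6,"ty":0,"tz":0,"wx":0,"wy":0,"wz":0,"gripper":0.9},{"tx":-16.6,"ty":0,"tz":0,"wx":0,"wy":0,"wz":0,"gripper":0.9}]'
python3 - <<'E'
from h import *
cv=np.array([635,-21,180.])
print("v1",delta(cv+[0,0,-8],down(180-83)))
E
```

```text
time: 29.2
tool_pos: [454.6, 4.6, 6.0]
tcp_rot: [-2.05, 1.57, 2.628]
contact_force: [0.0, -0.2, 0.9]
grip_width: 49.8
time: 29.87
tool_pos: [455.3, 4.5, 173.1]
tcp_rot: [1.623, 1.569, 0.018]
contact_force: [-0.5, 0.4, -1.8]
grip_width: 49.8
v1 (array([ 0.14, 18.04,  1.93]), array([ 1.414, -0.002, -0.002]))
```

```bash
python3 -m creep '[{"tx":0,"ty":1.5,"tz":0.3,"wx":0.12,"wy":0,"wz":0,"gripper":0.9},{"tx":0,"ty":3,"tz":0.5,"wx":0.24,"wy":0,"wz":0,"gripper":0.9},{"tx":0,"ty":5,"tz":0.8,"wx":0.36,"wy":0,"wz":0,"gripper":0.9},{"tx":0,"ty":7,"tz":1,"wx":0.48,"wy":0,"wz":0,"gripper":0.9},{"tx":0,"ty":9,"tz":1.2,"wx":0.6,"wy":0,"wz":0,"gripper":0.9},{"tx":0,"ty":11,"tz":1.4,"wx":0.72,"wy":0,"wz":0,"gripper":0.9},{"tx":0,"ty":13,"tz":1.6,"wx":0.84,"wy":0,"wz":0,"gripper":0.9},{"tx":0,"ty":14,"tz":1.8,"wx":0.94,"wy":0,"wz":0,"gripper":0.9}]'
python3 - <<'E'
from h import *
cv=np.array([635,-21,180.])
print("v1",delta(cv+[0,0,-8],down(180-83)))
E
```

```text
time: 30.53
tool_pos: [594.9, -18.4, 168.8]
tcp_rot: [-0.854, 1.567, 2.878]
contact_force: [-0.2, -0.9, -2.8]
grip_width: 49.8
v1 (array([-0.34,  2.45, -3.19]), array([0.468, 0.003, 0.002]))
```

```bash
python3 -m creep '[{"tx":0,"ty":0.6,"tz":-0.8,"wx":0.12,"wy":0,"wz":0,"gripper":0.9},{"tx":0,"ty":1.2,"tz":-1.6,"wx":0.24,"wy":0,"wz":0,"gripper":0.9},{"tx":-0.1,"ty":1.8,"tz":-2.4,"wx":0.35,"wy":0,"wz":0,"gripper":0.9},{"tx":-0.1,"ty":2.4,"tz":-3.2,"wx":0.46,"wy":0,"wz":0,"gripper":0.9},{"tx":-0.1,"ty":2.4,"tz":-3.2,"wx":0.46,"wy":0,"wz":0,"gripper":0.9},{"tx":-0.1,"ty":2.4,"tz":-3.2,"wx":0.46,"wy":0,"wz":0,"gripper":0.9},{"tx":-0.1,"ty":2.4,"tz":-3.2,"wx":0.46,"wy":0,"wz":0,"gripper":0.9},{"tx":-0.1,"ty":2.4,"tz":-3.2,"wx":0.46,"wy":0,"wz":0,"gripper":0.9}]'
python3 -m creep '[{"tx":0,"ty":0,"tz":0,"wx":0,"wy":0,"wz":0,"gripper":0.9},{"tx":0,"ty":0,"tz":0,"wx":0,"wy":0,"wz":0,"gripper":0.9},{"tx":0,"ty":0,"tz":0,"wx":0,"wy":0,"wz":0,"gripper":0.9},{"tx":0,"ty":0,"tz":0,"wx":0,"wy":0,"wz":0,"gripper":0.9},{"tx":0,"ty":0,"tz":0,"wx":0,"wy":0,"wz":0,"gripper":0.9},{"tx":0,"ty":0,"tz":0,"wx":0,"wy":0,"wz":0,"gripper":0.9},{"tx":0,"ty":0,"tz":0,"wx":0,"wy":0,"wz":0,"gripper":0.9},{"tx":0,"ty":0,"tz":0,"wx":0,"wy":0,"wz":0,"gripper":0.9}]'
python3 - <<'E'
from h import *
cv=np.array([635,-21,180.])
print(get_obs()["joint_positions"],"v1",delta(cv+[0,0,-8],down(180-83)))
c=capture("side");cv2.imwrite("pics/s9.png",cv2.resize(c["frame"][60:260,150:410,::-1],None,fx=3,fy=3))
E
```

```text
time: 31.2
tool_pos: [633.1, -20.1, 172.0]
tcp_rot: [-0.403, 1.568, 2.877]
contact_force: [0.1, 0.6, -1.6]
grip_width: 49.8
time: 31.87
tool_pos: [633.9, -20.2, 172.9]
tcp_rot: [-0.644, 1.57, 2.634]
contact_force: [-0.4, 0.7, -0.8]
grip_width: 49.3
[-1.52713619e-01  5.85540889e-01  1.27732756e+00  3.61289939e-04
  1.27965856e+00  2.85227851e+00] v1 (array([ 0.09,  0.1 , -0.1 ]), array([0.014, 0.001, 0.001]))
```

View pics/s9.png

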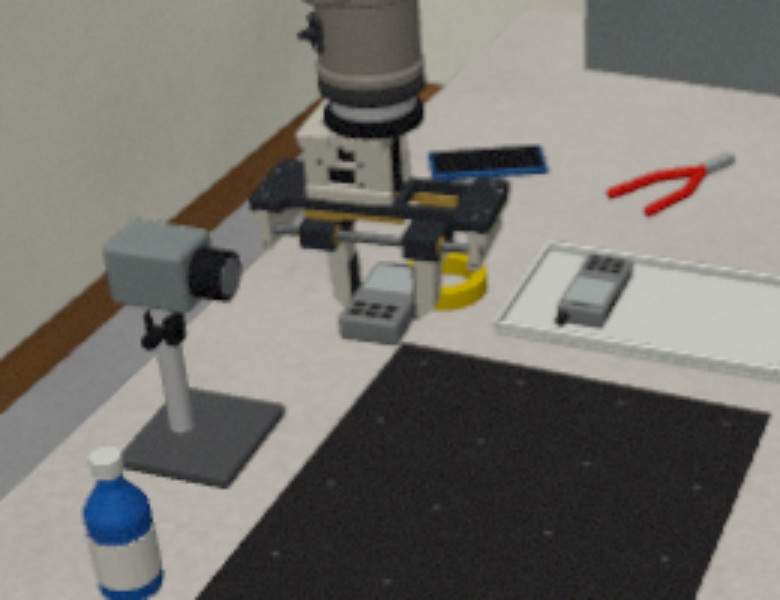

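The short handset is at the focus, level, left side to the lens. The middle one lies flat in the tray (595,290 in the crop), aerial clear of the wall. Holding.

```bash
python3 -m creep '[{"tx":0,"ty":0,"tz":0,"wx":0,"wy":0,"wz":0,"gripper":0.9},{"tx":0,"ty":0,"tz":0,"wx":0,"wy":0,"wz":0,"gripper":0.9},{"tx":0,"ty":0,"tz":0,"wx":0,"wy":0,"wz":0,"gripper":0.9},{"tx":0,"ty":0,"tz":0,"wx":0,"wy":0,"wz":0,"gripper":0.9},{"tx":0,"ty":0,"tz":0,"wx":0,"wy":0,"wz":0,"gripper":0.9},{"tx":0,"ty":0,"tz":0,"wx":0,"wy":0,"wz":0,"gripper":0.9},{"tx":0,"ty":0,"tz":0,"wx":0,"wy":0,"wz":0,"gripper":0.9},{"tx":0,"ty":0,"tz":0,"wx":0,"wy":0,"wz":0,"gripper":0.9}]'
python3 -m creep '[{"tx":0,"ty":0,"tz":0,"wx":0,"wy":0,"wz":0,"gripper":0.9},{"tx":0,"ty":0,"tz":0,"wx":0,"wy":0,"wz":0,"gripper":0.9},{"tx":0,"ty":0,"tz":0,"wx":0,"wy":0,"wz":0,"gripper":0.9},{"tx":0,"ty":0,"tz":0,"wx":0,"wy":0,"wz":0,"gripper":0.9},{"tx":0,"ty":0,"tz":0,"wx":0,"wy":0,"wz":0,"gripper":0.9},{"tx":0,"ty":0,"tz":0,"wx":0,"wy":0,"wz":0,"gripper":0.9},{"tx":0,"ty":0,"tz":0,"wx":0,"wy":0,"wz":0,"gripper":0.9},{"tx":0,"ty":0,"tz":0,"wx":0,"wy":0,"wz":0,"gripper":0.9}]'
python3 -m creep '[{"tx":0,"ty":0,"tz":0,"wx":0,"wy":0,"wz":0,"gripper":0.9},{"tx":0,"ty":0,"tz":0,"wx":0,"wy":0,"wz":0,"gripper":0.9},{"tx":0,"ty":0,"tz":0,"wx":0,"wy":0,"wz":0,"gripper":0.9},{"tx":0,"ty":0,"tz":0,"wx":0,"wy":0,"wz":0,"gripper":0.9},{"tx":0,"ty":0,"tz":0,"wx":0,"wy":0,"wz":0,"gripper":0.9},{"tx":0,"ty":0,"tz":0,"wx":0,"wy":0,"wz":0,"gripper":0.9},{"tx":0,"ty":0,"tz":0,"wx":0,"wy":0,"wz":0,"gripper":0.9},{"tx":0,"ty":0,"tz":0,"wx":0,"wy":0,"wz":0,"gripper":0.9}]'
python3 -m creep '[{"tx":0,"ty":0,"tz":0,"wx":0,"wy":0,"wz":0,"gripper":0.9},{"tx":0,"ty":0,"tz":0,"wx":0,"wy":0,"wz":0,"gripper":0.9},{"tx":0,"ty":0,"tz":0,"wx":0,"wy":0,"wz":0,"gripper":0.9},{"tx":0,"ty":0,"tz":0,"wx":0,"wy":0,"wz":0,"gripper":0.9},{"tx":0,"ty":0,"tz":0,"wx":0,"wy":0,"wz":0,"gripper":0.9},{"tx":0,"ty":0,"tz":0,"wx":0,"wy":0,"wz":0,"gripper":0.9},{"tx":0,"ty":0,"tz":0,"wx":0,"wy":0,"wz":0,"gripper":0.9},{"tx":0,"ty":0,"tz":0,"wx":0,"wy":0,"wz":0,"gripper":0.9}]'
python3 -m creep '[{"tx":0,"ty":0,"tz":0,"wx":-0.12,"wy":0,"wz":0,"gripper":0.9},{"tx":0,"ty":0,"tz":0,"wx":-0.24,"wy":0,"wz":0,"gripper":0.9},{"tx":0,"ty":0,"tz":0,"wx":-0.36,"wy":0,"wz":0,"gripper":0.9},{"tx":0,"ty":0,"tz":0,"wx":-0.48,"wy":0,"wz":0,"gripper":0.9},{"tx":0,"ty":0,"tz":0,"wx":-0.6,"wy":0,"wz":0,"gripper":0.9},{"tx":0,"ty":0,"tz":0,"wx":-0.72,"wy":0,"wz":0,"gripper":0.9},{"tx":0,"ty":0,"tz":0,"wx":-0.84,"wy":0,"wz":0,"gripper":0.9},{"tx":0,"ty":0,"tz":0,"wx":-0.96,"wy":0,"wz":0,"gripper":0.9}]'
python3 -m creep '[{"tx":0,"ty":0,"tz":0,"wx":-0.12,"wy":0,"wz":0,"gripper":0.9},{"tx":0,"ty":0,"tz":0,"wx":-0.24,"wy":0,"wz":0,"gripper":0.9},{"tx":0,"ty":0,"tz":0,"wx":-0.36,"wy":0,"wz":0,"gripper":0.9},{"tx":0,"ty":0,"tz":0,"wx":-0.48,"wy":0,"wz":0,"gripper":0.9},{"tx":0,"ty":0,"tz":0,"wx":-0.53,"wy":0,"wz":0,"gripper":0.9},{"tx":0,"ty":0,"tz":0,"wx":-0.53,"wy":0,"wz":0,"gripper":0.9}]'
python3 - <<'E'
from h import *
cv=np.array([635,-21,180.])
print("v2",delta(cv+8*np.array([.64,.04,-.77]),goal([np.sin(.7)*.998,np.sin(.7)*.058,-np.cos(.7)],[.058,-.998,0])))
E
```

```text
time: 32.58
tool_pos: [633.9, -20.1, 172.9]
tcp_rot: [-0.648, 1.57, 2.63]
contact_force: [-0.5, -0.3, -1.0]
grip_width: 49.9
time: 33.25
tool_pos: [633.9, -20.1, 172.9]
tcp_rot: [-0.683, 1.57, 2.595]
contact_force: [0.7, 0.3, -1.0]
grip_width: 49.9
time: 33.92
tool_pos: [633.9, -20.1, 172.9]
tcp_rot: [-0.644, 1.57, 2.634]
contact_force: [-0.6, 0.8, -0.5]
grip_width: 49.8
time: 34.58
tool_pos: [633.9, -20.1, 172.9]
tcp_rot: [-0.705, 1.57, 2.573]
contact_force: [0.2, -0.4, -1.8]
grip_width: 49.9
time: 35.25
tool_pos: [633.9, -20.1, 172.8]
tcp_rot: [-1.619, 1.57, 2.625]
contact_force: [-0.3, 0.5, -1.9]
grip_width: 50.1
time: 35.75
tool_pos: [633.9, -20.1, 172.9]
tcp_rot: [-2.175, 1.57, 2.595]
contact_force: [-0.5, -0.5, -0.9]
grip_width: 49.7
v2 (array([-0.1 ,  0.62,  0.09]), array([-0.001, -0.   ,  0.701]))
```

```bash
python3 -m creep '[{"tx":0,"ty":0.2,"tz":0.1,"wx":0,"wy":0,"wz":0.1,"gripper":0.9},{"tx":0,"ty":0.2,"tz":0.1,"wx":0,"wy":0,"wz":0.2,"gripper":0.9},{"tx":0,"ty":0.3,"tz":0.1,"wx":0,"wy":0,"wz":0.3,"gripper":0.9},{"tx":0,"ty":0.4,"tz":0.1,"wx":0,"wy":0,"wz":0.4,"gripper":0.9},{"tx":0,"ty":0.5,"tz":0.1,"wx":0,"wy":0,"wz":0.5,"gripper":0.9},{"tx":0,"ty":0.6,"tz":0.1,"wx":0,"wy":0,"wz":0.6,"gripper":0.9},{"tx":0,"ty":0.6,"tz":0.1,"wx":0,"wy":0,"wz":0.7,"gripper":0.9},{"tx":0,"ty":0.6,"tz":0.1,"wx":0,"wy":0,"wz":0.7,"gripper":0.9}]'
python3 -m creep '[{"tx":0,"ty":0,"tz":0,"wx":0,"wy":0,"wz":0,"gripper":0.9},{"tx":0,"ty":0,"tz":0,"wx":0,"wy":0,"wz":0,"gripper":0.9},{"tx":0,"ty":0,"tz":0,"wx":0,"wy":0,"wz":0,"gripper":0.9},{"tx":0,"ty":0,"tz":0,"wx":0,"wy":0,"wz":0,"gripper":0.9},{"tx":0,"ty":0,"tz":0,"wx":0,"wy":0,"wz":0,"gripper":0.9},{"tx":0,"ty":0,"tz":0,"wx":0,"wy":0,"wz":0,"gripper":0.9},{"tx":0,"ty":0,"tz":0,"wx":0,"wy":0,"wz":0,"gripper":0.9},{"tx":0,"ty":0,"tz":0,"wx":0,"wy":0,"wz":0,"gripper":0.9}]'
python3 - <<'E'
from h import *
cv=np.array([635,-21,180.])
print(get_obs()["joint_positions"],"v2",delta(cv+8*np.array([.64,.04,-.77]),goal([np.sin(.7)*.998,np.sin(.7)*.058,-np.cos(.7)],[.058,-.998,0])))
c=capture("side");cv2.imwrite("pics/s10.png",cv2.resize(c["frame"][60:260,150:410,::-1],None,fx=3,fy=3))
E
```

```text
time: 36.42
tool_pos: [639.5, -22.0, 174.9]
tcp_rot: [1.579, 0.876, 0.063]
contact_force: [1.0, 1.9, -0.5]
grip_width: 49.8
time: 37.08
tool_pos: [640.6, -21.8, 175.1]
tcp_rot: [1.578, 0.877, 0.064]
contact_force: [-0.3, 0.3, -0.7]
grip_width: 49.9
[-0.25440011  0.34536897  1.92341804  0.78943027  0.28611018  0.56044605] v2 (array([ 0.07, -0.11, -0.11]), array([-0.002, -0.004,  0.006]))
```

View pics/s10.png

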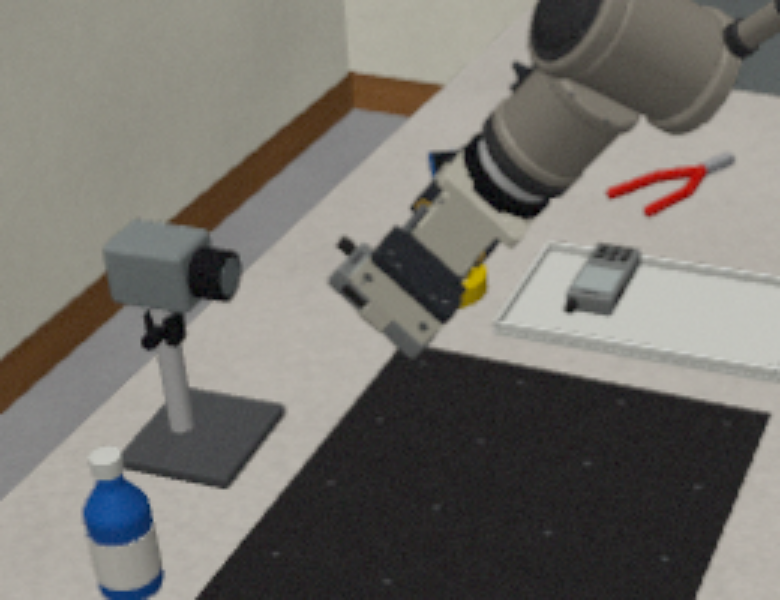

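The short handset is tipped correctly at the focus. The middle one in the tray has been knocked (now about 605,278 in the crop, towards the far rim), so I'll inspect it later. Holding.

```bash
python3 -m creep '[{"tx":0,"ty":0,"tz":0,"wx":0,"wy":0,"wz":0,"gripper":0.9},{"tx":0,"ty":0,"tz":0,"wx":0,"wy":0,"wz":0,"gripper":0.9},{"tx":0,"ty":0,"tz":0,"wx":0,"wy":0,"wz":0,"gripper":0.9},{"tx":0,"ty":0,"tz":0,"wx":0,"wy":0,"wz":0,"gripper":0.9},{"tx":0,"ty":0,"tz":0,"wx":0,"wy":0,"wz":0,"gripper":0.9},{"tx":0,"ty":0,"tz":0,"wx":0,"wy":0,"wz":0,"gripper":0.9},{"tx":0,"ty":0,"tz":0,"wx":0,"wy":0,"wz":0,"gripper":0.9},{"tx":0,"ty":0,"tz":0,"wx":0,"wy":0,"wz":0,"gripper":0.9}]'
python3 -m creep '[{"tx":0,"ty":0,"tz":0,"wx":0,"wy":0,"wz":0,"gripper":0.9},{"tx":0,"ty":0,"tz":0,"wx":0,"wy":0,"wz":0,"gripper":0.9},{"tx":0,"ty":0,"tz":0,"wx":0,"wy":0,"wz":0,"gripper":0.9},{"tx":0,"ty":0,"tz":0,"wx":0,"wy":0,"wz":0,"gripper":0.9},{"tx":0,"ty":0,"tz":0,"wx":0,"wy":0,"wz":0,"gripper":0.9},{"tx":0,"ty":0,"tz":0,"wx":0,"wy":0,"wz":0,"gripper":0.9},{"tx":0,"ty":0,"tz":0,"wx":0,"wy":0,"wz":0,"gripper":0.9},{"tx":0,"ty":0,"tz":0,"wx":0,"wy":0,"wz":0,"gripper":0.9}]'
python3 -m creep '[{"tx":0,"ty":0,"tz":0,"wx":0,"wy":0,"wz":0,"gripper":0.9},{"tx":0,"ty":0,"tz":0,"wx":0,"wy":0,"wz":0,"gripper":0.9},{"tx":0,"ty":0,"tz":0,"wx":0,"wy":0,"wz":0,"gripper":0.9},{"tx":0,"ty":0,"tz":0,"wx":0,"wy":0,"wz":0,"gripper":0.9},{"tx":0,"ty":0,"tz":0,"wx":0,"wy":0,"wz":0,"gripper":0.9},{"tx":0,"ty":0,"tz":0,"wx":0,"wy":0,"wz":0,"gripper":0.9},{"tx":0,"ty":0,"tz":0,"wx":0,"wy":0,"wz":0,"gripper":0.9},{"tx":0,"ty":0,"tz":0,"wx":0,"wy":0,"wz":0,"gripper":0.9}]'
python3 -m creep '[{"tx":0,"ty":0,"tz":0,"wx":0,"wy":0,"wz":0,"gripper":0.9},{"tx":0,"ty":0,"tz":0,"wx":0,"wy":0,"wz":0,"gripper":0.9},{"tx":0,"ty":0,"tz":0,"wx":0,"wy":0,"wz":0,"gripper":0.9},{"tx":0,"ty":0,"tz":0,"wx":0,"wy":0,"wz":0,"gripper":0.9},{"tx":0,"ty":0,"tz":0,"wx":0,"wy":0,"wz":0,"gripper":0.9},{"tx":0,"ty":0,"tz":0,"wx":0,"wy":0,"wz":0,"gripper":0.9},{"tx":0,"ty":0,"tz":0,"wx":0,"wy":0,"wz":0,"gripper":0.9},{"tx":0,"ty":0,"tz":0,"wx":0,"wy":0,"wz":0,"gripper":0.9}]'
python3 -m creep '[{"tx":0,"ty":0,"tz":0,"wx":0,"wy":0,"wz":-0.1,"gripper":0.9},{"tx":0,"ty":0,"tz":0,"wx":0,"wy":0,"wz":-0.2,"gripper":0.9},{"tx":0,"ty":0,"tz":0,"wx":0,"wy":0,"wz":-0.3,"gripper":0.9},{"tx":0,"ty":0,"tz":0,"wx":0,"wy":0,"wz":-0.4,"gripper":0.9},{"tx":0,"ty":0,"tz":0,"wx":0,"wy":0,"wz":-0.5,"gripper":0.9},{"tx":0,"ty":0,"tz":0,"wx":0,"wy":0,"wz":-0.6,"gripper":0.9},{"tx":0,"ty":0,"tz":0,"wx":0,"wy":0,"wz":-0.695,"gripper":0.9},{"tx":0,"ty":0,"tz":0,"wx":0,"wy":0,"wz":-0.695,"gripper":0.9}]'
python3 -m creep '[{"tx":0,"ty":0,"tz":0,"wx":-0.12,"wy":0,"wz":0,"gripper":0.9},{"tx":0,"ty":0,"tz":0,"wx":-0.24,"wy":0,"wz":0,"gripper":0.9},{"tx":0,"ty":0,"tz":0,"wx":-0.36,"wy":0,"wz":0,"gripper":0.9},{"tx":0,"ty":0,"tz":0,"wx":-0.48,"wy":0,"wz":0,"gripper":0.9},{"tx":0,"ty":0,"tz":0,"wx":-0.6,"wy":0,"wz":0,"gripper":0.9},{"tx":0,"ty":0,"tz":0,"wx":-0.72,"wy":0,"wz":0,"gripper":0.9},{"tx":0,"ty":0,"tz":0,"wx":-0.84,"wy":0,"wz":0,"gripper":0.9},{"tx":0,"ty":0,"tz":0,"wx":-0.84,"wy":0,"wz":0,"gripper":0.9}]'
python3 - <<'E'
from h import *
cv=np.array([635,-21,180.])
print("v3",delta(cv+[0,0,-8],down(273.3)))
E
```

```text
time: 37.8
tool_pos: [640.5, -21.9, 175.1]
tcp_rot: [1.578, 0.877, 0.064]
contact_force: [-0.4, -0.4, -0.2]
grip_width: 49.9
time: 38.47
tool_pos: [640.5, -21.8, 175.1]
tcp_rot: [1.578, 0.877, 0.064]
contact_force: [-0.0, -0.4, -0.8]
grip_width: 49.7
time: 39.13
tool_pos: [640.5, -21.9, 175.1]
tcp_rot: [1.578, 0.877, 0.064]
contact_force: [0.0, -0.2, -1.2]
grip_width: 49.9
time: 39.8
tool_pos: [640.5, -21.9, 175.1]
tcp_rot: [1.578, 0.877, 0.064]
contact_force: [-0.8, -0.3, -1.5]
grip_width: 50.1
time: 40.47
tool_pos: [642.6, -21.7, 174.0]
tcp_rot: [-2.331, 1.565, 2.441]
contact_force: [-0.6, 0.1, -1.5]
grip_width: 50.0
time: 41.13
tool_pos: [640.1, -21.8, 174.9]
tcp_rot: [2.075, 1.566, 1.407]
contact_force: [-0.4, 0.3, -0.2]
grip_width: 50.3
v3 (array([ 0.29, -0.25, -0.45]), array([-0.725, -0.001, -0.005]))
```

Run:
```python
from h import *
o=get_obs();print(o["time"],o["grip_width"],"v3",delta(np.array([635,-21,180.])+[0,0,-8],down(273.3)))
```

```text
41.1333 50.272406656022014 v3 (array([ 0.29, -0.25, -0.45]), array([-0.725, -0.001, -0.005]))
```

```bash
python3 -m creep '[{"tx":0.2,"ty":-0.2,"tz":-0.2,"wx":-0.12,"wy":0,"wz":0,"gripper":0.9},{"tx":0.2,"ty":-0.2,"tz":-0.4,"wx":-0.24,"wy":0,"wz":0,"gripper":0.9},{"tx":0.2,"ty":-0.2,"tz":-0.4,"wx":-0.36,"wy":0,"wz":0,"gripper":0.9},{"tx":0.2,"ty":-0.2,"tz":-0.4,"wx":-0.48,"wy":0,"wz":0,"gripper":0.9},{"tx":0.2,"ty":-0.2,"tz":-0.4,"wx":-0.6,"wy":0,"wz":0,"gripper":0.9},{"tx":0.2,"ty":-0.2,"tz":-0.4,"wx":-0.725,"wy":0,"wz":0,"gripper":0.9},{"tx":0.2,"ty":-0.2,"tz":-0.4,"wx":-0.725,"wy":0,"wz":0,"gripper":0.9},{"tx":0.2,"ty":-0.2,"tz":-0.4,"wx":-0.725,"wy":0,"wz":0,"gripper":0.9}]'
python3 -m creep '[{"tx":0,"ty":0,"tz":0,"wx":0,"wy":0,"wz":0,"gripper":0.9},{"tx":0,"ty":0,"tz":0,"wx":0,"wy":0,"wz":0,"gripper":0.9},{"tx":0,"ty":0,"tz":0,"wx":0,"wy":0,"wz":0,"gripper":0.9},{"tx":0,"ty":0,"tz":0,"wx":0,"wy":0,"wz":0,"gripper":0.9},{"tx":0,"ty":0,"tz":0,"wx":0,"wy":0,"wz":0,"gripper":0.9},{"tx":0,"ty":0,"tz":0,"wx":0,"wy":0,"wz":0,"gripper":0.9},{"tx":0,"ty":0,"tz":0,"wx":0,"wy":0,"wz":0,"gripper":0.9},{"tx":0,"ty":0,"tz":0,"wx":0,"wy":0,"wz":0,"gripper":0.9}]'
python3 - <<'E'
from h import *
cv=np.array([635,-21,180.])
print("v3",delta(cv+[0,0,-8],down(273.3)))
c=capture("side");cv2.imwrite("pics/s11.png",cv2.resize(c["frame"][60:260,150:410,::-1],None,fx=3,fy=3))
E
python3 -m creep '[{"tx":0,"ty":0,"tz":0,"wx":0,"wy":0,"wz":0,"gripper":0.9},{"tx":0,"ty":0,"tz":0,"wx":0,"wy":0,"wz":0,"gripper":0.9},{"tx":0,"ty":0,"tz":0,"wx":0,"wy":0,"wz":0,"gripper":0.9},{"tx":0,"ty":0,"tz":0,"wx":0,"wy":0,"wz":0,"gripper":0.9},{"tx":0,"ty":0,"tz":0,"wx":0,"wy":0,"wz":0,"gripper":0.9},{"tx":0,"ty":0,"tz":0,"wx":0,"wy":0,"wz":0,"gripper":0.9},{"tx":0,"ty":0,"tz":0,"wx":0,"wy":0,"wz":0,"gripper":0.9},{"tx":0,"ty":0,"tz":0,"wx":0,"wy":0,"wz":0,"gripper":0.9}]'
python3 -m creep '[{"tx":0,"ty":0,"tz":0,"wx":0,"wy":0,"wz":0,"gripper":0.9},{"tx":0,"ty":0,"tz":0,"wx":0,"wy":0,"wz":0,"gripper":0.9},{"tx":0,"ty":0,"tz":0,"wx":0,"wy":0,"wz":0,"gripper":0.9},{"tx":0,"ty":0,"tz":0,"wx":0,"wy":0,"wz":0,"gripper":0.9},{"tx":0,"ty":0,"tz":0,"wx":0,"wy":0,"wz":0,"gripper":0.9},{"tx":0,"ty":0,"tz":0,"wx":0,"wy":0,"wz":0,"gripper":0.9},{"tx":0,"ty":0,"tz":0,"wx":0,"wy":0,"wz":0,"gripper":0.9},{"tx":0,"ty":0,"tz":0,"wx":0,"wy":0,"wz":0,"gripper":0.9}]'
python3 -m creep '[{"tx":0,"ty":0,"tz":0,"wx":0,"wy":0,"wz":0,"gripper":0.9},{"tx":0,"ty":0,"tz":0,"wx":0,"wy":0,"wz":0,"gripper":0.9},{"tx":0,"ty":0,"tz":0,"wx":0,"wy":0,"wz":0,"gripper":0.9},{"tx":0,"ty":0,"tz":0,"wx":0,"wy":0,"wz":0,"gripper":0.9},{"tx":0,"ty":0,"tz":0,"wx":0,"wy":0,"wz":0,"gripper":0.9},{"tx":0,"ty":0,"tz":0,"wx":0,"wy":0,"wz":0,"gripper":0.9},{"tx":0,"ty":0,"tz":0,"wx":0,"wy":0,"wz":0,"gripper":0.9},{"tx":0,"ty":0,"tz":0,"wx":0,"wy":0,"wz":0,"gripper":0.9}]'
python3 -m creep '[{"tx":0,"ty":0,"tz":0,"wx":0,"wy":0,"wz":0,"gripper":0.9},{"tx":0,"ty":0,"tz":0,"wx":0,"wy":0,"wz":0,"gripper":0.9},{"tx":0,"ty":0,"tz":0,"wx":0,"wy":0,"wz":0,"gripper":0.9},{"tx":0,"ty":0,"tz":0,"wx":0,"wy":0,"wz":0,"gripper":0.9},{"tx":0,"ty":0,"tz":0,"wx":0,"wy":0,"wz":0,"gripper":0.9},{"tx":0,"ty":0,"tz":0,"wx":0,"wy":0,"wz":0,"gripper":0.9},{"tx":0,"ty":0,"tz":0,"wx":0,"wy":0,"wz":0,"gripper":0.9},{"tx":0,"ty":0,"tz":0,"wx":0,"wy":0,"wz":0,"gripper":0.9}]'
python3 - <<'E'
from h import *
c=capture("top");crop(c,410,140,530,270,"t11.png",4)
s=capture("side");crop(s,310,130,430,190,"s12.png",6)
a=np.radians(2.54);t=np.array([508.3,-358.7])
M=np.zeros((400,640),bool);M[135:176,335:365]=1
P,q=world(s,M);k=(P[:,2]>20)&(P[:,2]<60);print(np.percentile(P[k],[2,50,98],axis=0).round(1),cv2.minAreaRect(P[k][:,:2].astype(np.float32)))
E
```

```text
time: 41.8
tool_pos: [635.9, -20.9, 173.1]
tcp_rot: [1.579, 1.566, 1.625]
contact_force: [0.4, 0.8, -1.7]
grip_width: 50.2
time: 42.47
tool_pos: [636.1, -20.9, 173.0]
tcp_rot: [1.844, 1.566, 1.897]
contact_force: [-0.4, 0.8, -1.4]
grip_width: 50.0
v3 (array([ 0.1 , -0.  , -0.11]), array([-0.005, -0.001, -0.004]))
time: 43.18
tool_pos: [636.1, -20.9, 173.1]
tcp_rot: [1.837, 1.566, 1.891]
contact_force: [-0.1, -0.8, -1.2]
grip_width: 50.2
time: 43.85
tool_pos: [636.1, -20.9, 173.1]
tcp_rot: [1.849, 1.566, 1.902]
contact_force: [-0.5, 0.2, -2.1]
grip_width: 49.7
time: 44.52
tool_pos: [636.1, -20.9, 173.1]
tcp_rot: [1.832, 1.566, 1.885]
contact_force: [0.6, -0.2, -0.9]
grip_width: 50.3
time: 45.18
tool_pos: [636.1, -21.0, 173.1]
tcp_rot: [1.84, 1.566, 1.893]
contact_force: [-0.3, 0.2, -1.4]
grip_width: 49.7
[[ 545.5 -436.7   21. ]
 [ 568.9 -374.1   27.4]
 [ 593.1 -325.7   31.6]] ((575.7681274414062, -384.322998046875), (79.35796356201172, 124.49974060058594), 19.165395736694336)
```

View pics/t11.png

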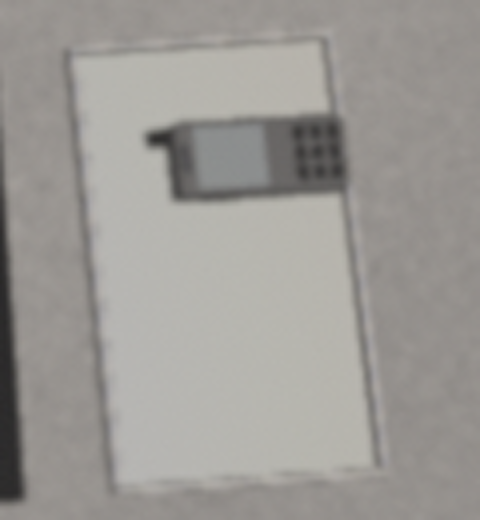

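View pics/s12.png

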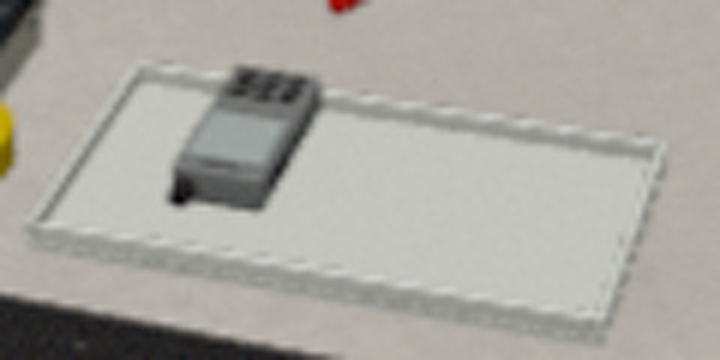

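View pics/s11.png

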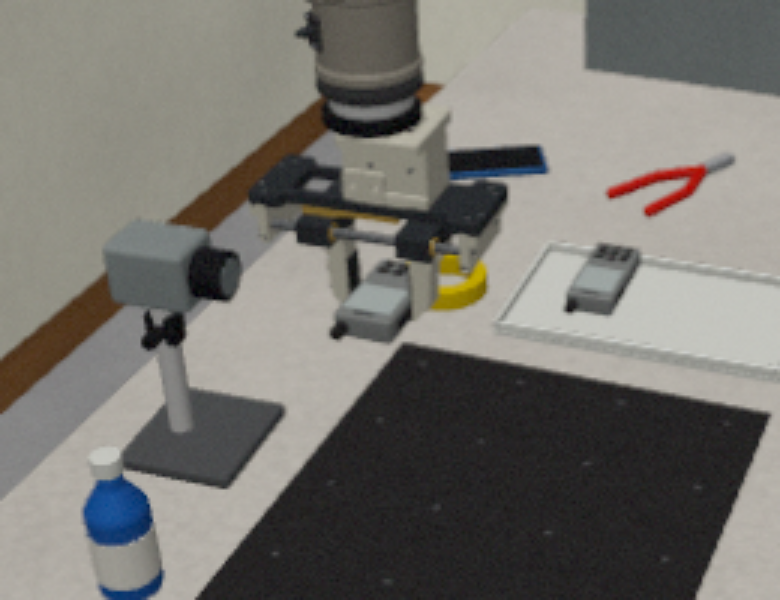

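Short view 3 was held over 3 s. The crops show the middle handset's foot end up on the right (−y) rim (340,155 in the tray crop). I'll lay the short one at tray x −65 and then re-lay the middle.

Run:
```python
from h import *
print(delta([443.4,-361.6,60],down(272.5)))
```

```text
(array([ 11.19, -33.04, -21.04]), array([ 0.01 , -0.001, -0.004]))
```

```bash
python3 -m creep '[{"tx":0,"ty":-2,"tz":-1.5,"wx":0.01,"wy":0,"wz":0,"gripper":0.9},{"tx":0,"ty":-5,"tz":-3.5,"wx":0.01,"wy":0,"wz":0,"gripper":0.9},{"tx":0,"ty":-8,"tz":-6,"wx":0.01,"wy":0,"wz":0,"gripper":0.9},{"tx":0,"ty":-11,"tz":-8.5,"wx":0.01,"wy":0,"wz":0,"gripper":0.9},{"tx":0,"ty":-14,"tz":-11,"wx":0.01,"wy":0,"wz":0,"gripper":0.9},{"tx":0,"ty":-17,"tz":-13.5,"wx":0.01,"wy":0,"wz":0,"gripper":0.9},{"tx":0,"ty":-20,"tz":-16,"wx":0.01,"wy":0,"wz":0,"gripper":0.9},{"tx":0,"ty":-23,"tz":-18.5,"wx":0.01,"wy":0,"wz":0,"gripper":0.9}]'
python3 -m creep '[{"tx":0,"ty":-3,"tz":-1.2,"wx":0,"wy":0,"wz":0,"gripper":0.9},{"tx":0,"ty":-6,"tz":-2.5,"wx":0,"wy":0,"wz":0,"gripper":0.9},{"tx":0,"ty":-9,"tz":-2.5,"wx":0,"wy":0,"wz":0,"gripper":0.9},{"tx":2,"ty":-10,"tz":-2.5,"wx":0,"wy":0,"wz":0,"gripper":0.9},{"tx":5,"ty":-10,"tz":-2.5,"wx":0,"wy":0,"wz":0,"gripper":0.9},{"tx":8,"ty":-10,"tz":-2.5,"wx":0,"wy":0,"wz":0,"gripper":0.9},{"tx":8,"ty":-10,"tz":-2.5,"wx":0,"wy":0,"wz":0,"gripper":0.9},{"tx":8,"ty":-10,"tz":-2.5,"wx":0,"wy":0,"wz":0,"gripper":0.9}]'
python3 - <<'E'
from h import *
print(delta([443.4,-361.6,9],down(272.5)))
E
```

```text
time: 45.95
tool_pos: [462.4, -261.7, 172.6]
tcp_rot: [1.766, 1.567, 1.809]
contact_force: [0.8, -0.1, -1.8]
grip_width: 50.1
time: 46.62
tool_pos: [442.2, -360.5, 91.1]
tcp_rot: [2.032, 1.563, 2.075]
contact_force: [0.7, 0.1, 0.1]
grip_width: 49.9
(array([ 8.21, -0.18,  0.14]), array([-0.001, -0.003, -0.007]))
```

```bash
python3 -m creep '[{"tx":2,"ty":-0.1,"tz":0.1,"wx":0,"wy":0,"wz":0,"gripper":0.9},{"tx":4.5,"ty":-0.1,"tz":0.1,"wx":0,"wy":0,"wz":0,"gripper":0.9},{"tx":6.5,"ty":-0.1,"tz":0.1,"wx":0,"wy":0,"wz":-0.003,"gripper":0.9},{"tx":7.4,"ty":-0.1,"tz":0.1,"wx":0,"wy":0,"wz":-0.003,"gripper":0.9},{"tx":7.8,"ty":-0.1,"tz":0.1,"wx":0,"wy":0,"wz":-0.003,"gripper":0.9},{"tx":7.8,"ty":-0.1,"tz":0.1,"wx":0,"wy":0,"wz":-0.003,"gripper":0.9},{"tx":7.8,"ty":-0.1,"tz":0.1,"wx":0,"wy":0,"wz":-0.003,"gripper":0.9}]'
python3 -m creep '[{"tx":0,"ty":0,"tz":0,"wx":0,"wy":0,"wz":0,"gripper":0.9},{"tx":0,"ty":0,"tz":0,"wx":0,"wy":0,"wz":0,"gripper":0.9}]'
python3 - <<'E'
from h import *
print(delta([443.4,-361.6,8.3],down(272.5)))
E
```

```text
time: 47.2
tool_pos: [444.7, -362.5, 15.6]
tcp_rot: [-0.898, 1.57, -0.854]
contact_force: [0.4, 0.1, -0.4]
grip_width: 50.0
time: 47.37
tool_pos: [444.4, -362.3, 15.2]
tcp_rot: [-0.977, 1.57, -0.934]
contact_force: [-0.3, -0.4, -0.9]
grip_width: 50.2
(array([ 0.69,  0.08, -0.1 ]), array([-0.,  0.,  0.]))
```

```bash
python3 -m creep '[{"tx":0.3,"ty":0,"tz":0,"wx":0,"wy":0,"wz":0,"gripper":0.9},{"tx":0.5,"ty":0,"tz":0,"wx":0,"wy":0,"wz":0,"gripper":0.9},{"tx":0.7,"ty":0,"tz":0,"wx":0,"wy":0,"wz":0,"gripper":0.9},{"tx":0.7,"ty":0,"tz":0,"wx":0,"wy":0,"wz":0,"gripper":0.9}]'
python3 -m creep '[{"tx":0,"ty":0,"tz":0,"wx":0,"wy":0,"wz":0,"gripper":0.9}]'
```

```text
time: 47.7
tool_pos: [443.8, -361.8, 8.0]
tcp_rot: [2.395, 1.569, 2.438]
contact_force: [-2.5, 2.0, 9.8]
grip_width: 50.1
time: 47.78
tool_pos: [443.8, -361.8, 8.0]
tcp_rot: [2.374, 1.57, 2.418]
contact_force: [-2.4, 3.1, 9.6]
grip_width: 49.6
```

Light contact with the floor. Releasing and backing off.

```bash
python3 -m creep '[{"tx":0,"ty":0,"tz":0,"wx":0,"wy":0,"wz":0,"gripper":-0.5},{"tx":0,"ty":0,"tz":0,"wx":0,"wy":0,"wz":0,"gripper":-0.5},{"tx":0,"ty":0,"tz":0,"wx":0,"wy":0,"wz":0,"gripper":-0.5},{"tx":0,"ty":0,"tz":0,"wx":0,"wy":0,"wz":0,"gripper":-0.5},{"tx":-2,"ty":0,"tz":0,"wx":0,"wy":0,"wz":0,"gripper":-0.5},{"tx":-5,"ty":0,"tz":0,"wx":0,"wy":0,"wz":0,"gripper":-0.5},{"tx":-9,"ty":0,"tz":0,"wx":0,"wy":0,"wz":0,"gripper":-0.5},{"tx":-13,"ty":0,"tz":0,"wx":0,"wy":0,"wz":0,"gripper":-1}]'
python3 -m creep '[{"tx":0,"ty":4,"tz":0.5,"wx":0,"wy":0,"wz":0,"gripper":-1},{"tx":0,"ty":8,"tz":1,"wx":0,"wy":0,"wz":0,"gripper":-1},{"tx":0,"ty":12,"tz":1.5,"wx":0,"wy":0,"wz":0,"gripper":-1},{"tx":0,"ty":16,"tz":2,"wx":0,"wy":0,"wz":0,"gripper":-1},{"tx":0,"ty":20,"tz":2.5,"wx":0,"wy":0,"wz":0,"gripper":-1},{"tx":0,"ty":24,"tz":3,"wx":0,"wy":0,"wz":0,"gripper":-1},{"tx":0,"ty":28,"tz":3,"wx":0,"wy":0,"wz":0,"gripper":-1},{"tx":0,"ty":28,"tz":3,"wx":0,"wy":0,"wz":0,"gripper":-1}]'
cat >> h.py <<'E'
def traylook(name):
    c=capture("top");crop(c,410,140,530,270,name,4)
    a=np.radians(2.54);t=np.array([508.3,-358.7])
    f=c["frame"].astype(int);uv=np.indices((400,640))
    m=(f.min(2)<150)&(uv[1]>436)&(uv[1]<508)&(uv[0]>155)&(uv[0]<258)
    m=cv2.morphologyEx(m.astype(np.uint8),cv2.MORPH_OPEN,np.ones((7,7)))
    m=cv2.morphologyEx(m,cv2.MORPH_CLOSE,np.ones((15,15)))
    for q in cv2.findContours(m,cv2.RETR_EXTERNAL,cv2.CHAIN_APPROX_NONE)[0]:
        if cv2.contourArea(q)<300: continue
        P=onplane(c,q[:,0],27)[:,:2].astype(np.float32);r=cv2.minAreaRect(P);d=np.array(r[0])-t
        M=np.zeros((400,640),np.uint8);cv2.drawContours(M,[q],-1,1,-1);M=cv2.erode(M,np.ones((5,5)))
        W,_=world(c,M>0);A=np.c_[W[:,:2]-W[:,:2].mean(0),np.ones(len(W))];s=np.linalg.lstsq(A,W[:,2],rcond=None)[0]
        print(r,"tray xy",d@[np.cos(a),np.sin(a)],d@[-np.sin(a),np.cos(a)],"z",s[2],"slope deg",np.degrees(s[:2]))
E
python3 -c "
from h import *
traylook('t13.png')"
```

```text
time: 48.45
tool_pos: [443.3, -361.2, 137.4]
tcp_rot: [2.288, 1.566, 2.331]
contact_force: [1.0, -0.7, -0.5]
grip_width: 72.2
time: 49.12
tool_pos: [460.5, -74.8, 137.0]
tcp_rot: [2.214, 1.566, 2.263]
contact_force: [-0.7, 0.4, 0.4]
grip_width: 91.8
((446.6683349609375, -358.7619934082031), (99.35428619384766, 50.08396530151367), 88.59237670898438) tray xy -61.57386088556928 2.6693883783409587 z 27.112807687519066 slope deg [0.81019842 0.15520592]
((567.366943359375, -394.6371154785156), (144.50564575195312, 109.51602935791016), 84.76216125488281) tray xy 57.416292088592975 -38.51946870782562 z 20.34007891696487 slope deg [ 0.23317526 11.71524175]
```

View pics/t13.png

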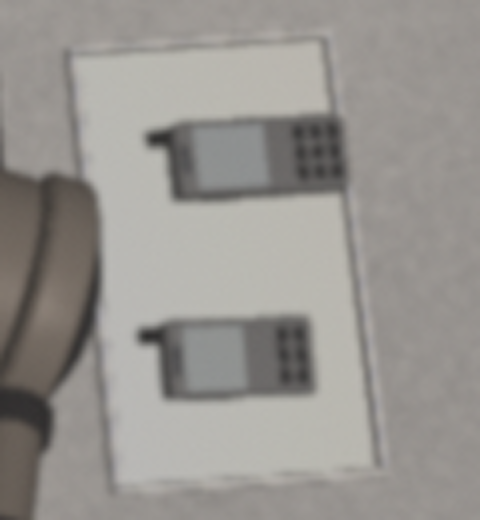

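The short handset lies flat at tray x −62, y +3. Next I'll measure the tilted middle handset from depth.

Run:
```python
from h import *
c=capture("top")
M=np.zeros((400,640),bool);M[172:188,455:493]=1
W,_=world(c,M);A=np.c_[W[:,:2]-W[:,:2].mean(0),np.ones(len(W))];s=np.linalg.lstsq(A,W[:,2],rcond=None)[0]
print("top plane",W[:,:2].mean(0),s[2],np.degrees(s[:2]),np.std(A@s-W[:,2]))
co=410+np.array([172,345,347,176])/4, 140+np.array([122,117,190,200])/4
uv=np.c_[co];print(onplane(c,uv,30).round(1),onplane(c,uv,30).mean(0).round(1))
```

```text
top plane [ 572.17562695 -380.75846039] 27.20789546373617 [0.96498701 0.09076767] 1.8101963933259249
[[ 596.2 -328.8   30. ]
 [ 597.  -440.5   30. ]
 [ 549.7 -437.6   30. ]
 [ 545.8 -327.7   30. ]] [ 572.2 -383.7   30. ]
```

Run:
```python
from h import *
s=capture("side");c=capture("top")
f=s["frame"]
# project top-face samples of each handset (z=27) to the side view, read depth there
for nm,x0,y0,hl in(("mid",572,-383,50),("short",446,-359,40)):
    g=np.array([[x,y,27.] for x in np.linspace(x0-18,x0+18,9) for y in np.linspace(y0-hl,y0+hl,21)])
    for n,k in(("side",s),("top",c)):
        p=proj(k,g).round().astype(int);M=np.zeros((400,640),bool);M[p[:,1],p[:,0]]=1
        W,_=world(k,M);W=W[abs(W[:,2]-27)<20];A=np.c_[W[:,:2]-W[:,:2].mean(0),np.ones(len(W))];q=np.linalg.lstsq(A,W[:,2],rcond=None)[0]
        print(nm,n,len(W),q[2].round(2),np.degrees(q[:2]).round(2),[W[abs(W[:,1]-y)<8][:,2].mean().round(1) for y in np.linspace(y0-hl,y0+hl,5)])
cv2.imwrite("pics/final_top.png",c["frame"][:,:,::-1])
crop(s,150,90,450,400,"fs.png",2)
print(onplane(c,[[200,120],[450,121],[250,100]],10).round(0))
```

```text
mid side 87 28.39 [-1.07  0.25] [np.float64(nan), np.float64(27.7), np.float64(28.3), np.float64(27.5), np.float64(28.4)]
mid top 187 27.1 [ 1.05 -0.19] [np.float64(27.6), np.float64(26.9), np.float64(27.4), np.float64(27.0), np.float64(26.8)]
short side 72 27.93 [0.63 0.16] [np.float64(28.2), np.float64(27.3), np.float64(28.5), np.float64(28.1), np.float64(27.8)]
short top 188 27.27 [ 0.9  -0.23] [np.float64(27.0), np.float64(27.4), np.float64(27.4), np.float64(27.6), np.float64(26.6)]
[[ 756.  332.   10.]
 [ 735. -338.   10.]
 [ 808.  196.   10.]]<stdin>:10: RuntimeWarning: Mean of empty slice.
  ret = ret.dtype.type(ret / rcount)
```

View pics/final_top.png

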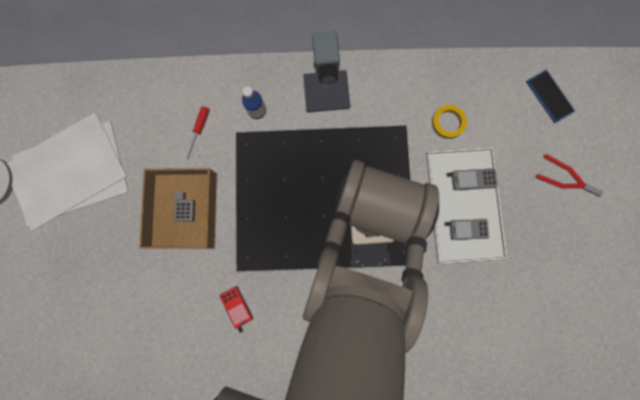

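View pics/fs.png

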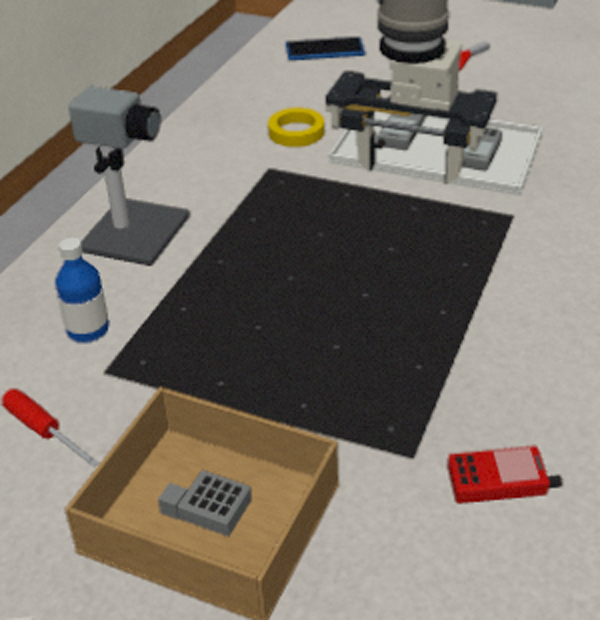

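Depth shows both handsets flat: tops at 27 mm along their whole lengths and no y-slope. So the middle one only lies against the wall and is not on the rim, at tray y about −27. The screwdriver, tape, bottle, camera and stub are where they should be, the mat is empty, and the gripper is clear. I'm handing it in.

```bash
python3 -c "
from plant import *
print(close_job())"
```

```text
the job is handed in; nothing more can be done
None
```

The batch is sorted and the job was handed in about 49 s into the 210 s allowed; no verdict was reported. There was no long handset and no head half in this batch. The foot half went into the scrap box. The middle and then the short handset were each shown left side, tipped 40° with the back seen, and right side, and each view was held still for about 3 s or more. Both now lie screen up in the white tray.

- **Knocked handset:** after I laid it down, the middle handset was knocked about 27 mm towards the tray's −y wall. In the picture it looked as if it lay on the rim, and I first read it that way. Depth from the top camera disagreed: its top is at 27 mm along its whole length, with less than 0.3° slope that way, and it sits inside the limits at tray y about −27 mm. I left it there. The side camera could not see its far end, so that view confirms only part of it.
- **Slope across the handsets:** this read about 1° with changing sign between the two cameras, which I took as calibration error.
- **Other checks:** the short handset is flat at tray x −62, y +3 mm. The camera, screwdriver, tape and bottle look unmoved, and the gripper is clear of everything. The largest force I noticed was about 10 N, when setting the short handset down.

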